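# Engrave slate plaques in a jig

## Task

Pick up the plywood jig by its handle and seat it flat on the flat-bed engraver, fully down over the two pegs, then lay every slate plaque in the jig pocket of its own shape. With all of them loaded, press the trigger button to its halfway stop, pause there for a second, then press it fully down and let it go. Finally lay the plaques flat in the white tray, not on top of one another, leave the jig on its pegs, and do not disturb the other things on the bench.

Things in the scene. Friction and masses are not known exactly. Their poses are not given: they have to be found in the camera images.
- engraver: Low flat-bed engraver fixed to the bench; origin on the bench under the centre of its white bed; place and yaw vary. Bed 195 (x = -95 to 100 mm) x 205 (y) mm, top 30 mm above the bench. Grey console beside the bed on its +y side (y = 105 to 190 mm, 38 mm high) with the trigger button. Along its +x edge (x = 100 to 150 mm) a housing and parked gantry, 90 mm high.
- seat (a point): Middle of the engraver's bed surface, 30 mm above the bench, axes as the engraver's. The seated jig's origin coincides with it, and the jig's x and y axes with its x and y axes.
- peg_large (a point): Top of the large steel peg on the bed, at x -14, y +72 mm from the seat: 16 mm diameter, 15 mm high, its upper 6 mm tapering to 9 mm diameter.
- peg_small (a point): Top of the small steel peg, at x -14, y -72 mm from the seat: 10 mm diameter, 15 mm high, its upper 6 mm tapering to 3 mm diameter.
- jig: Loose plywood jig plate 188 (x) x 184 (y) x 12 mm, 0.4 kg; origin at the centre of its underside. Upright bar handle at its centre: 14 mm thick (x), 70 mm long (y), from 12 to 46 mm above the underside. Through holes at x -14, y +72 mm (18.5 mm diameter, for the large peg) and x -14, y -72 mm (12.5 mm, small peg): it fits one way round only. Three pockets 6 mm deep. Starts at the engraver's left or right.
- pocket_round (a point): Centre of the floor of the jig's round pocket, 70 mm diameter, at x +45, y +47, 6 mm above the jig's underside; axes as the jig's.
- pocket_square (a point): Centre of the floor of the jig's square pocket, 62 x 62 mm, at x +45, y -47, 6 mm above the jig's underside; axes as the jig's.
- pocket_oblong (a point): Centre of the floor of the jig's oblong pocket, 50 (x) x 92 (y) mm, at x -62, y 0, 6 mm above the jig's underside; axes as the jig's.
- plaque_round: Loose dark slate disc, 66 mm diameter, 20 mm thick, 0.18 kg; origin at the centre of its underside, z up. May be absent. The plaques start flat on the bench between robot and engraver.
- plaque_square: Loose dark slate square, 58 x 58 x 20 mm thick, 0.18 kg; origin at the centre of its underside, z up. May be absent.
- plaque_oblong: Loose dark slate oblong, 46 (x) x 88 (y) x 20 mm thick, 0.21 kg; origin at the centre of its underside, z up. May be absent.
- tray: Flat white tray fixed to the bench, 330 (x) x 150 (y) mm outside, walls 4 mm thick and 12 mm high, floor 4 mm thick; origin under its centre.
- tray_floor (a point): Centre of the tray's inner floor, 4 mm above the bench; axes as the tray's.
- trigger_top (a point): Centre of the top face of the grey round trigger button (38 mm diameter) on the engraver's console, 62 mm above the bench when released, at x -30, y +150 mm from the engraver's origin; it goes straight down and springs back. Round it a black collar of 54 mm diameter, 46 mm above the bench.
- trigger (a joint): First stage of the button: 0 m released, 0.006 m at the halfway stop; takes about 1.5 N at first, 3.5 N at the stop.
- trigger_deep (a joint): Second stage, below the halfway stop: stays at 0 m until pressed with about 7.5 N, then goes to 0.006 m (fully down, 12 mm below released) at about 10 N.
- tape: Bystander: cardboard tape ring, 76 mm diameter, 24 mm high; origin under its centre; leave alone.
- wipes_tub: Bystander: small white tub, 54 mm diameter, 65 mm high; origin under its centre; leave alone.
- driver: Bystander: screwdriver, about 170 mm long, lying on the bench; leave alone.
- mug: Bystander: white mug, 88 mm high; origin under its centre; leave alone.
- stake: Bystander: flat metal label stake, 190 mm long; origin under its centre; leave alone.
- label_box: Bystander: cardboard box 110 x 80 x 45 mm; origin under its centre; leave alone.
- stock_block: Bystander: light wood offcut 90 x 50 x 30 mm; origin under its centre; leave alone.
Not all that is in view belongs to the job. Leave any purple or yellow look-alike of the plaque_square alone. What is shaped like the plaque_oblong but orange or pink is not meant.

How it is judged:
On the way, in this order (a step that is already met when the one before it is completed fails the run):
1. the jig is seated flat over both pegs of the engraver (horizontal distance between jig and seat below 0.004 m and z of jig in the frame of seat below 0.003 m and angle between the x axis of jig and the x axis of seat, either way round below 0.04 rad and angle between jig's own z axis and vertical below 0.03 rad), for 0.3 s.
2. every plaque that is there lies in the pocket of its own shape, with the jig still seated (all of step 1 and horizontal distance between plaque_round and pocket_round below 0.005 m and z of plaque_round in the frame of pocket_round below 0.003 m and angle between each of plaque_round, plaque_square, plaque_oblong's own z axis and vertical below 0.05 rad and horizontal distance between plaque_square and pocket_square below 0.005 m and z of plaque_square in the frame of pocket_square below 0.003 m and horizontal distance between plaque_oblong and pocket_oblong below 0.005 m and z of plaque_oblong in the frame of pocket_oblong below 0.003 m), for 0.3 s.
3. with the plaques loaded, the trigger is held at its halfway stop for at least half a second (all of step 2 and value of joint trigger above 0.0045 m and value of joint trigger_deep below 0.0015 m), for 0.5 s.
4. with the plaques loaded, the trigger is pressed fully down (all of step 2 and value of joint trigger_deep above 0.0045 m), for 0.05 s.
At the end, for the whole second after the job is handed in: Every plaque that is there lies flat on the tray's floor (within 4 mm of the floor, tilted less than 0.06 rad, its centre within 150 mm of the tray's centre lengthways and 60 mm across) at rest; the jig is still seated (within 4 mm sideways, 3 mm in height, 0.04 rad); the trigger is released (all of step 1 and x of plaque_round in the frame of tray_floor between -0.15 and 0.15 m and y of plaque_round in the frame of tray_floor between -0.06 and 0.06 m and z of each of plaque_round, plaque_square, plaque_oblong in the frame of tray_floor below 0.004 m and angle between each of plaque_round, plaque_square, plaque_oblong's own z axis and vertical below 0.06 rad and linear speed of each of plaque_round, plaque_square, plaque_oblong below 0.02 m/s and x of plaque_square in the frame of tray_floor between -0.15 and 0.15 m and y of plaque_square in the frame of tray_floor between -0.06 and 0.06 m and x of plaque_oblong in the frame of tray_floor between -0.15 and 0.15 m and y of plaque_oblong in the frame of tray_floor between -0.06 and 0.06 m and value of joint each of trigger, trigger_deep below 0.0015 m); the robot touches nothing.
It fails at once if a bystander is pushed more than 60 mm or knocked over (distance of any of tape, wipes_tub, driver, mug, stake, label_box, stock_block from where it was at the start of the episode above 0.06 m or angle between any of tape, wipes_tub, mug, stake, label_box, stock_block's own z axis and vertical above 0.7 rad).
Of plaque_round, plaque_square, plaque_oblong only 2 to 3 are there at a start; the rules pass over those that are not, and their reading is None.
At some moment in a run one of plaque_round, plaque_square, plaque_oblong may be knocked a few centimetres aside while the robot is not near it.
It also fails if it takes over 210 s, if anything falls off the work surface, if the arm or the gripper's body presses on something with over 40 N, if the wrist force passes 120 N, or if a joint passes its speed limit or range.

## Robot

A 6-joint arm with a two-finger parallel gripper is mounted at the origin on the work surface. World frame = base frame: x ahead of the robot, y to its left, z up, the work surface at z = 0. Lengths are in m, angles in rad, forces in N, time in s.
With the tool pointing down it reaches from about 0.4 to 0.825 m from the base axis. Payload 7 kg.
Tool frame: the origin (TCP) lies between the finger pads; the fingertips stand 22 mm ahead of it and the grasp point (between the pads) lies 3 mm ahead of it; z points along the fingers, y is the direction in which the jaws open and shut (so a half turn about z gives the same grasp; the last joint's range is limited). The gripper opens to 88 mm and grips with 3 to 60 N. Pads are 19 mm wide; open, the fingers measure 130 mm over their backs; the gripper's body (78 mm by 193 mm) begins 47 mm behind the grasp point.
Start: joints at [-1.005, 0.359, 0.012, 0, -1.224, -0.288], TCP at [0.185, -0.649, 0.249] pointing down, gripper open.
Joint ranges: [-3.07, 3.07], [-1.43, 2.12], [-1.02, 1.25], [-3.03, 1.67], [-3.05, -0], [-3.03, 3.03]. Speed limits (rad/s): [2.39, 2.39, 3.01, 3.14, 3.14, 3.14].

## Interface

Orientations are given as [roll, pitch, yaw] about the fixed x, y, z axes, in that order (R = Rz(yaw) Ry(pitch) Rx(roll)).
In Python, from station import arm, optics gives the robot as it stands. The module is installed in compiled form; this text tells all that it offers.
- The arm moves only by the tool jog_arm, never from a script. Its argument "motion" is a list that holds one entry, the list of rows, each a list of 7 numbers: the shift along the tool's x, y, z in m, then the turn, a rotation vector about the tool's x, y, z in degrees, then the finger opening in m, from 0 to 0.0876. In form: [[[x, y, z, rx, ry, rz, grip], ...]]. A call has 1 to 8 rows; each row is the pose to reach, as a shift and turn from the pose measured when the call began, along the tool's axes at that moment; what a row does not reach only later rows make up. A row lasts 1/10 s, in which the tool goes at most 50 mm and 8.59 degrees, less where a joint would pass 70% of its speed; a pose out of reach is approached as far as the arm can. A call with a gripper value outside its range is refused whole. The fingers move at their own pace and stop on an object; "newtons" is the grip in N (left out, the last holds). Time passes only in rows, so rows that repeat a pose let the fingers close. It gives the time, the measured TCP pose, the force and the opening at its end, in the units of the state.
- arm.get_state(): the state, without advancing time (a new reading comes with each control period).
- optics.grab_frame(name): name is "scene" or "top" or "wrist"; returns the picture (480x640x3 uint8, red, green, blue); there is no depth.
- optics.camera_model(name): a dict with "mtx" (3x3 intrinsics, pixels), "R" (3x3) and "t" (3): a world point X has camera coordinates R X + t; the wrist camera has in their place "mount" (4x4, takes a point from camera to tool coordinates, whose origin is the TCP and whose axes are the flange's). Camera axes: x right, y down, z forward; pixel columns grow to the right and rows downward; lengths in m; the calibration is good to about 2 mm. A picture is of the moment at which its call begins: read the wrist's pose just before it. camera_model takes no time and is no camera call.
- arm.job_done(): hands the job in, once; it reports no verdict.
The state is a dict: "t": time; "q": joint angles; "qd": joint speeds; "joint_efforts": joint torques, N m; "eef_pos": TCP position; "ee_rot": TCP orientation; "force": force on the tool from outside, world axes, zero at the start; "moment": the same for the moment, N m; "width": finger opening in m.
Only numpy, scipy, OpenCV 4.12 (cv2) and the standard library are available. Lean on these libraries where they do the work, as an engineer would, in place of code of your own. Each camera call takes 0.05 s, during which the arm holds its last target.

## Working session

There is one attempt and no reset: what is moved stays moved. The work goes in short steps, Python scripts to look and compute and a tool call to move; the robot and the scene stay as the last step left them, time stands still between calls to the robot, and variables do not carry over. Pictures are saved under pics/ and viewed, and the job is handed in when it is done.

Besides the shell and the picture viewer there is one more tool, called after "Request:" as name(argument=value, ...), one argument or row to a line, values as JSON. jog_arm: Moves the arm, as the interface text tells. Its arguments: {"type":"object","properties":{"motion":{"type":"array","items":{"type":"array","items":{"type":"array","items":{"type":"number"}}}},"newtons":{"type":"number"}},"required":["motion"]}

```bash
mkdir -p pics; ls
python3 - <<'E'
from station import arm, optics
import cv2, numpy as np
s=arm.get_state(); print(s)
for n in ["scene","top"]:
    im=optics.grab_frame(n); cv2.imwrite(f"pics/{n}0.png",im[:,:,::-1])
for n in ["scene","top","wrist"]:
    print(n,optics.camera_model(n))
E
```

```text
pics
{'t': 0.0, 'q': array([-1.00488532e+00,  3.59372160e-01,  1.10474079e-02, -3.20655928e-04,
       -1.22408298e+00, -2.88073059e-01]), 'qd': array([ 0.00030854,  0.00117667, -0.00049304,  0.00141191,  0.00041217,
        0.00026613]), 'joint_efforts': array([-7.63051848e-04, -5.82726753e+01,  2.93056512e+01,  6.99719444e+00,
        6.95014576e-03, -1.33099084e-04]), 'eef_pos': array([ 0.18496383, -0.64869526,  0.2476325 ]), 'ee_rot': array([ 3.13996200e+00, -1.68833859e-04, -2.86386377e+00]), 'force': array([0.18055333, 0.09931617, 0.74990749]), 'moment': array([-0.01605115,  0.08652313,  0.04080211]), 'width': 0.08798592390539042}
scene {'mtx': array([[457.30436383,   0.        , 319.10398441],
       [  0.        , 457.30436383, 237.05889803],
       [  0.        ,   0.        ,   1.        ]]), 'R': array([[ 0.73641263,  0.67649661,  0.0069838 ],
       [ 0.58497612, -0.63153283, -0.50889019],
       [-0.33985199,  0.37883852, -0.86080311]]), 't': array([-0.38397929, -0.26221906,  1.2218711 ])}
top {'mtx': array([[601.7267318 ,   0.        , 326.49519232],
       [  0.        , 601.7267318 , 250.03442789],
       [  0.        ,   0.        ,   1.        ]]), 'R': array([[-2.01074381e-02, -9.99797824e-01,  3.71171978e-05],
       [-9.96830399e-01,  2.00449005e-02, -7.69893388e-02],
       [ 7.69730294e-02, -1.58505792e-03, -9.97031915e-01]]), 't': array([0.0315239 , 0.51167732, 1.28063854])}
wrist {'mtx': array([[364.36787545,   0.        , 314.13388547],
       [  0.        , 364.36787545, 242.03282536],
       [  0.        ,   0.        ,   1.        ]]), 'mount': array([[-5.08105705e-04, -9.68871013e-01, -2.47565552e-01,
         6.64236697e-02],
       [ 9.99999708e-01, -6.33420946e-04,  4.26544142e-04,
        -8.05569294e-04],
       [-5.70079461e-04, -2.47565263e-01,  9.68871052e-01,
        -1.35583121e-01],
       [ 0.00000000e+00,  0.00000000e+00,  0.00000000e+00,
         1.00000000e+00]])}
```

View pics/scene0.png

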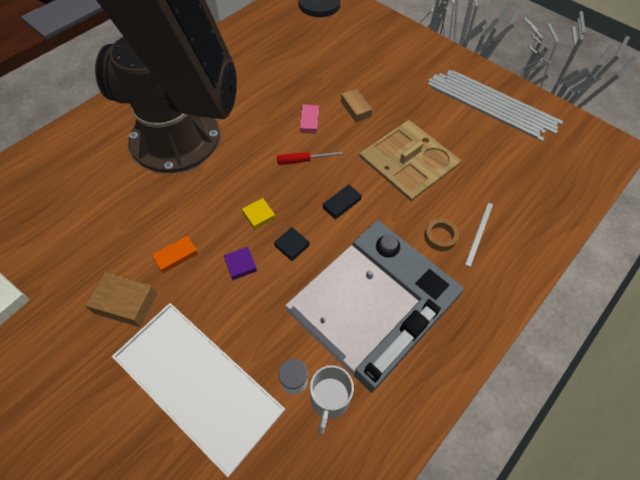

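View pics/top0.png

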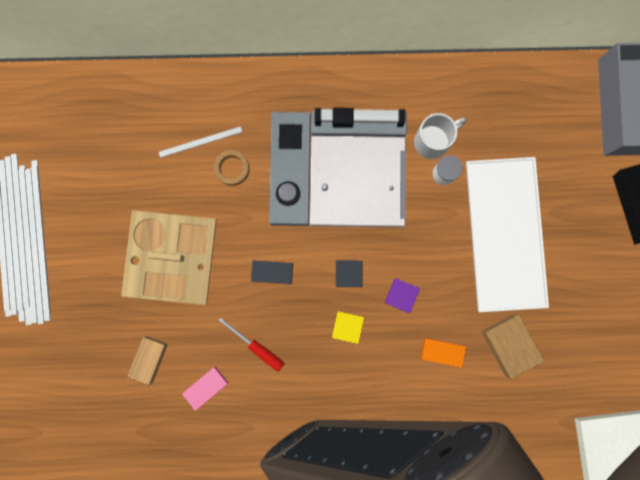

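The top view shows the jig at (168,258), the engraver at (340,170) and the tray at (507,235). The dark square is at (349,273), with yellow (348,327) and purple (402,295) as look-alikes. The dark oblong is at (272,272), with orange (444,353) and pink (205,388) as look-alikes. No dark round disc shows near the engraver. There is a black round thing at scene (320,5), which I'll check by position.

```bash
cat > h.py <<'E'
import numpy as np, cv2
from station import arm, optics
from scipy.spatial.transform import Rotation as Ro
def pose(s=None):
    s=s or arm.get_state(); T=np.eye(4); T[:3,:3]=Ro.from_euler('xyz',s['ee_rot']).as_matrix(); T[:3,3]=s['eef_pos']; return T
def cam(name,T=None):
    m=optics.camera_model(name); K=np.array(m['mtx'])
    if name=='wrist':
        W=T@np.array(m['mount']); return K,W[:3,:3].T,-W[:3,:3].T@W[:3,3]
    return K,np.array(m['R']),np.array(m['t'])
def ray(name,uv,z,T=None):
    K,R,t=cam(name,T); uv=np.atleast_2d(np.asarray(uv,float)); 
    d=np.c_[uv,np.ones(len(uv))]@np.linalg.inv(K).T@R; C=-R.T@t
    return C+d*((z-C[2])/d[:,2])[:,None]
def proj(name,X,T=None):
    K,R,t=cam(name,T); p=(np.atleast_2d(X)@R.T+t)@K.T; return p[:,:2]/p[:,2:]
def grab(name,fn=None):
    T=pose(); im=optics.grab_frame(name)[:,:,::-1].copy()
    if fn: cv2.imwrite('pics/'+fn+'.png',im); np.save('pics/'+fn+'.npy',T)
    return im,T
def show(): 
    s=arm.get_state(); print('t%.2f'%s['t'],s['eef_pos'].round(4),np.degrees(s['ee_rot']).round(2),'w%.4f'%s['width'],s['force'].round(1),s['q'].round(2))
def rel(p,yaw,T=None):
    """tool-frame shift and rotvec deg from the current pose to TCP p, pointing down with yaw deg (of tool x)"""
    T=pose() if T is None else T
    G=Ro.from_euler('xyz',[180,0,yaw],degrees=True)
    d=T[:3,:3].T@(np.array(p)-T[:3,3]); r=(Ro.from_matrix(T[:3,:3]).inv()*G).as_rotvec(degrees=True)
    print('REL',(d*1000).round(1),'rot',r.round(2)); return d,r
E
python3 - <<'E'
from h import *
im=cv2.imread('pics/top0.png')
P=lambda n,uv,z:print(n,uv,ray('top',uv,z).round(3).tolist())
P('jig corners',[(132,211),(215,217),(206,304),(122,296)],.012)
P('handle',[(165,257)],.046)
P('sq',[(349,273)],.02);P('ob',[(272,272)],.02)
P('bed corners',[(310,137),(404,137),(405,225),(310,225)],.03)
P('pegs',[(324,187),(391,188)],.045)
P('button',[(288,193)],.062)
P('tray',[(467,162),(535,158),(548,307),(478,311)],.012)
P('tub',[(447,168)],.065)
print('disc?',ray('scene',[(320,5)],0.02))
hsv=cv2.cvtColor(im,cv2.COLOR_BGR2HSV)
m=((hsv[...,2]<75)*255).astype(np.uint8)
n,l,st,c=cv2.connectedComponentsWithStats(m)
for i in range(1,n):
    if st[i,4]>150: print(st[i],c[i].round(1))
x=cv2.resize(im[120:400,100:560],None,fx=1.7,fy=1.7,interpolation=cv2.INTER_CUBIC);cv2.imwrite('pics/c0.png',x)
E
```

```text
jig corners [(132, 211), (215, 217), (206, 304), (122, 296)] [[0.607, 0.444, 0.012], [0.59, 0.263, 0.012], [0.401, 0.284, 0.012], [0.422, 0.465, 0.012]]
handle [(165, 257)] [[0.502, 0.363, 0.046]]
sq [(349, 273)] [[0.462, -0.026, 0.02]]
ob [(272, 272)] [[0.467, 0.14, 0.02]]
bed corners [(310, 137), (404, 137), (405, 225), (310, 225)] [[0.759, 0.052, 0.03], [0.755, -0.152, 0.03], [0.562, -0.149, 0.03], [0.566, 0.056, 0.03]]
pegs [(324, 187), (391, 188)] [[0.645, 0.024, 0.045], [0.64, -0.119, 0.045]]
button [(288, 193)] [[0.631, 0.1, 0.062]]
tray [(467, 162), (535, 158), (548, 307), (478, 311)] [[0.701, -0.292, 0.012], [0.707, -0.441, 0.012], [0.38, -0.454, 0.012], [0.374, -0.303, 0.012]]
tub [(447, 168)] [[0.677, -0.236, 0.065]]
disc? [[-0.09851756  0.67896734  0.02      ]]
[621  46  19  14 249] [629.9  52.1]
[332 108  22  20 401] [342.6 117.5]
[279 125  23  24 527] [290.  136.5]
[609 146  31   9 180] [626.4 150.5]
[ 613  165   27   79 1304] [630.  197.6]
[276 182  24  24 179] [289.1 195.4]
[  265   421   278    59 12288] [396.6 449.9]
[608 447  32  33 555] [628.5 468.2]
```

View pics/c0.png

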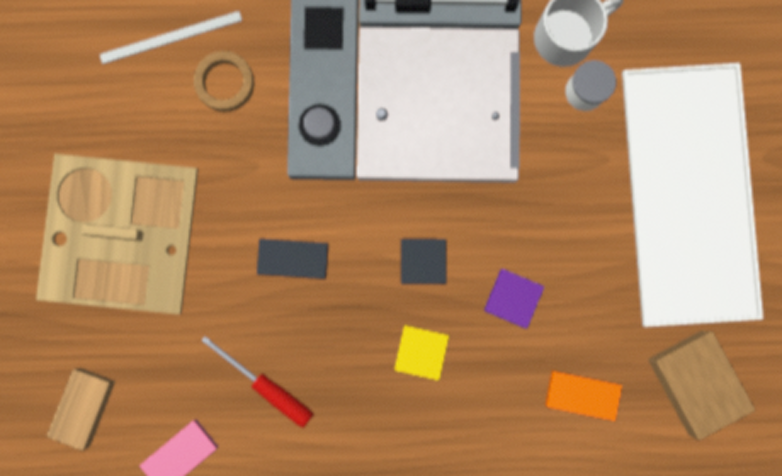

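The square and oblong are present, and I see no round plaque on the bench between robot and engraver. The black disc lies at about (-0.10, 0.68), behind the robot, so it isn't part of the job. The jig's large hole is towards +y, the same way round as the engraver. I'll go over the engraver and look with the wrist camera.

Run:
```python
from h import *
rel([0.60,-0.06,0.27],-94)
```

```text
REL [-560.5  452.5  -21.7] rot [ 8.000e-02  4.000e-02 -7.009e+01]
```

Request:
jog_arm(
  motion=[
    [[-0.28, 0.226, -0.02, 0, 0, -35, 0.0876], [-0.28, 0.226, -0.02, 0, 0, -35, 0.0876], [-0.28, 0.226, -0.02, 0, 0, -35, 0.0876], [-0.28, 0.226, -0.02, 0, 0, -35, 0.0876], [-0.56, 0.452, -0.022, 0, 0, -70, 0.0876], [-0.56, 0.452, -0.022, 0, 0, -70, 0.0876], [-0.56, 0.452, -0.022, 0, 0, -70, 0.0876], [-0.56, 0.452, -0.022, 0, 0, -70, 0.0876]],
  ],
)

```text
t: 0.9
eef_pos: [0.4158, -0.3204, 0.2636]
ee_rot: [3.141, 0.001, -1.658]
force: [1.5, -1.1, -1.0]
width: 0.0874
```

Run:
```python
from h import *
show();rel([0.60,-0.06,0.27],-94)
```

```text
t0.90 [ 0.4158 -0.3204  0.2636] [ 1.7996e+02  8.0000e-02 -9.4980e+01] w0.0874 [ 1.5 -1.1 -1. ] [-0.28  0.1  -0.29 -0.   -1.18  0.2 ]
REL [-275.4 -160.9   -6.1] rot [ 0.03  0.08 -0.98]
```

Request:
jog_arm(
  motion=[
    [[-0.275, -0.161, -0.006, 0, 0, -1, 0.0876], [-0.275, -0.161, -0.006, 0, 0, -1, 0.0876], [-0.275, -0.161, -0.006, 0, 0, -1, 0.0876], [-0.275, -0.161, -0.006, 0, 0, -1, 0.0876], [-0.275, -0.161, -0.006, 0, 0, -1, 0.0876], [-0.275, -0.161, -0.006, 0, 0, -1, 0.0876], [-0.275, -0.161, -0.006, 0, 0, -1, 0.0876], [-0.275, -0.161, -0.006, 0, 0, -1, 0.0876]],
  ],
)

```text
t: 1.7
eef_pos: [0.6012, -0.058, 0.2688]
ee_rot: [3.14, 0.001, -1.637]
force: [0.2, -0.6, -0.4]
width: 0.0875
```

Run:
```python
from h import *
show();im,T=grab('wrist','w1')
```

```text
t1.70 [ 0.6012 -0.058   0.2688] [ 1.7989e+02  7.0000e-02 -9.3810e+01] w0.0875 [ 0.2 -0.6 -0.4] [ 0.23  0.23 -0.12 -0.   -1.22 -0.29]
```

View pics/w1.png

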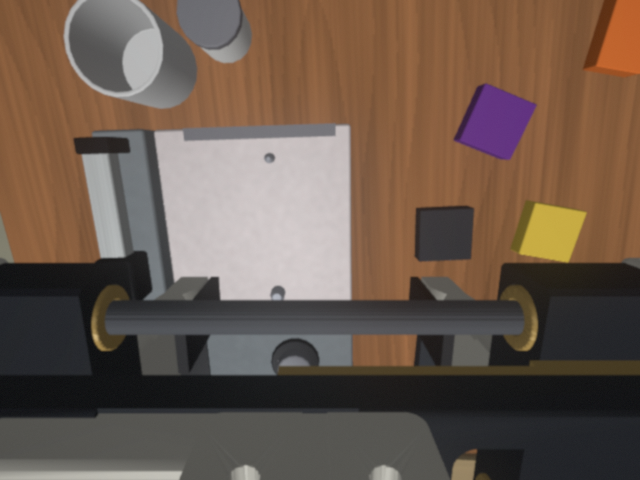

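The wrist view shows the small peg at (269,158). The large peg at (277,293) is half hidden by the gripper rod. I'll move on towards the jig and look again with both pegs in the clear upper half.

Run:
```python
from h import *
T=np.load('pics/w1.npy')
print(ray('wrist',[(269,158),(277,293)],.044,T).round(4))
print('sq',ray('wrist',[(444,234)],.02,T).round(4))
rel([0.56,0.11,0.30],-94)
```

```text
[[ 0.6404 -0.1189  0.044 ]
 [ 0.6456  0.0204  0.044 ]]
sq [[ 0.462  -0.0259  0.02  ]]
REL [-166.3   51.6  -30.8] rot [0.13 0.06 0.13]
```

Request:
jog_arm(
  motion=[
    [[-0.166, 0.052, -0.031, 0, 0, 0, 0.0876], [-0.166, 0.052, -0.031, 0, 0, 0, 0.0876], [-0.166, 0.052, -0.031, 0, 0, 0, 0.0876], [-0.166, 0.052, -0.031, 0, 0, 0, 0.0876], [-0.166, 0.052, -0.031, 0, 0, 0, 0.0876], [-0.166, 0.052, -0.031, 0, 0, 0, 0.0876]],
  ],
)

```text
t: 2.35
eef_pos: [0.5591, 0.1091, 0.3004]
ee_rot: [3.139, 0.001, -1.638]
force: [-0.1, -0.4, -0.1]
width: 0.0875
```

Run:
```python
from h import *
show();im,T=grab('wrist','w2')
```

```text
t2.35 [0.5591 0.1091 0.3004] [ 1.7987e+02  7.0000e-02 -9.3840e+01] w0.0875 [-0.1 -0.4 -0.1] [ 0.53  0.16 -0.14 -0.   -1.27 -0.6 ]
```

View pics/w2.png

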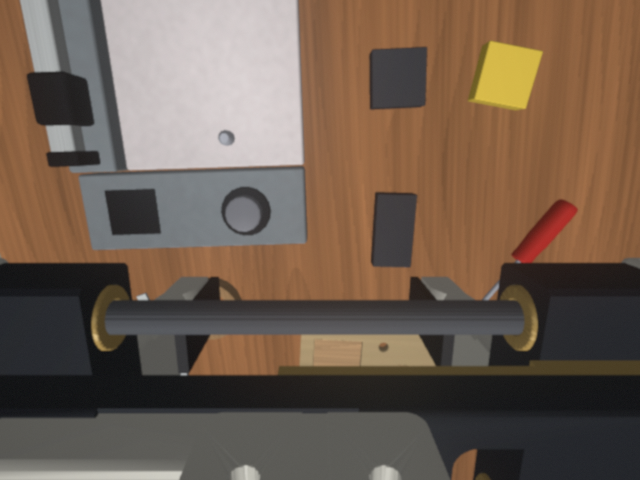

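The view shows the large peg at (226,138), the button at (242,211), the square plaque at (398,77) and the oblong at (395,230). Next I'll measure each of them.

```bash
cat >> h.py <<'E'
def blob(m,seed,r=60):
    n,l,st,c=cv2.connectedComponentsWithStats(m.astype(np.uint8)); i=l[seed[1],seed[0]]
    if i==0: 
        d=np.linalg.norm(c[1:]-np.array(seed),axis=1); i=1+np.argmin(d)
    cs,_=cv2.findContours((l==i).astype(np.uint8),cv2.RETR_EXTERNAL,cv2.CHAIN_APPROX_NONE)
    return max(cs,key=cv2.contourArea),st[i],c[i]
E
python3 - <<'E'
from h import *
im=cv2.imread('pics/w2.png');T=np.load('pics/w2.npy')
a=cv2.resize(im[100:260,180:320],None,fx=4,fy=4,interpolation=cv2.INTER_CUBIC)
b=cv2.resize(cv2.imread('pics/w1.png')[130:190,235:305],None,fx=8,fy=8,interpolation=cv2.INTER_CUBIC)
c=np.zeros((640,1120,3),np.uint8);c[:a.shape[0],:560]=a;c[:480,560:]=b
cv2.imwrite('pics/c1.png',c[:, :][:600,:800]) ; cv2.imwrite('pics/c2.png',b)
C=-cam('wrist',T)[1].T@cam('wrist',T)[2]; print('cam',C)
hsv=cv2.cvtColor(im,cv2.COLOR_BGR2HSV)
m=(hsv[...,2]<85)&(hsv[...,1]<120)
for s in [(398,77),(395,230)]:
    ct,st,cc=blob(m,s); print(st,cc)
    p=ray('wrist',ct[:,0],.02,T)[:,:2]
    r=cv2.minAreaRect((p*1000).astype(np.float32)); print(r)
E
```

```text
cam [0.55483828 0.0421131  0.4359218 ]
[ 370   47   57   62 3291] [397.46733516  77.62989973]
((461.1078186035156, -23.56881332397461), (58.26336669921875, 58.62956619262695), 88.4912109375)
[ 371  193   46   74 2950] [392.90915254 228.82813559]
((468.5695495605469, 140.861572265625), (87.64204406738281, 47.29140090942383), 84.91000366210938)
```

View pics/c1.png

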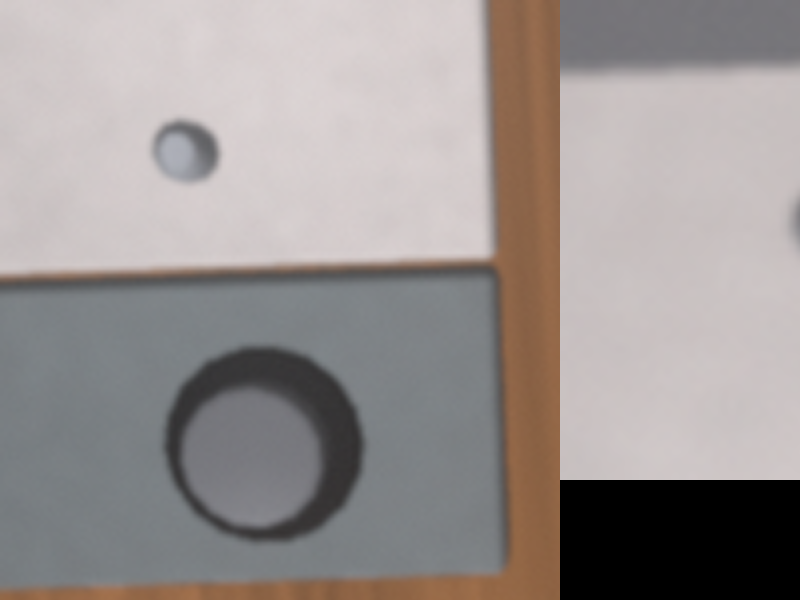

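View pics/c2.png

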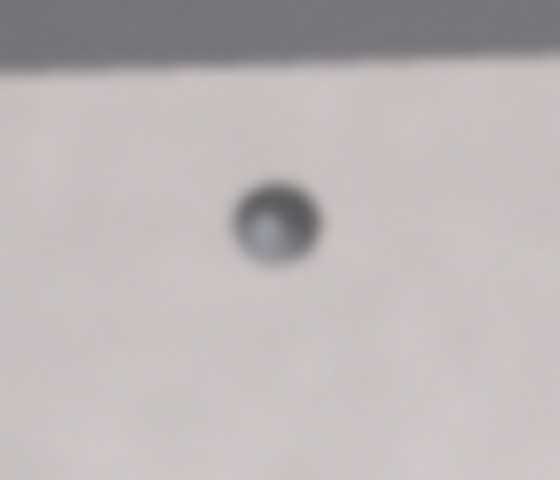

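Run:
```python
from h import *
T1=np.load('pics/w1.npy');T2=np.load('pics/w2.npy')
S=ray('wrist',[(268.2,158.4)],.045,T1)[0];L=ray('wrist',[(224.5,137.5)],.045,T2)[0]
B=ray('wrist',[(242.7,214.2)],.062,T2)[0]
d=L-S;print('S',S,'L',L,'dist',np.linalg.norm(d[:2])); yaw=np.arctan2(-d[0],d[1]);print('yaw',np.degrees(yaw))
R=np.array([[np.cos(yaw),-np.sin(yaw)],[np.sin(yaw),np.cos(yaw)]])
seat=(S+L)[:2]/2-R@[-.014,0];print('seat',seat,'button seen',B,'button model',seat+R@[-.03,.15])
# bed corner check in w2: near corner bed (x=-95,y=102.5)
print(proj('wrist',np.r_[seat+R@[-.095,.1025],.03],T2), proj('wrist',np.r_[seat+R@[-.095,.19],.038],T2))
for n,z in[('jigc',.046)]: rel([0.515,0.44,0.25],-96)
```

```text
S [ 0.64109055 -0.1186263   0.045     ] L [0.64558161 0.02508293 0.045     ] dist 0.14377938492704753
yaw -1.7899692147788002
seat [ 0.65732925 -0.04720898] button seen [0.6326341  0.10322227 0.062     ] button model [0.63202925 0.1036549 ]
[[304.59456587 164.26980255]] [[307.74954702 243.70488612]]
REL [-327.6   66.5   50.7] rot [0.15 0.05 2.1 ]
```

The peg distance comes out at 143.8 mm and the button agrees within 1 mm. The seat is at (0.6573, -0.0472) with yaw -1.8°. Next I'll look at the jig.

Request:
jog_arm(
  motion=[
    [[-0.328, 0.066, 0.02, 0, 0, 2, 0.0876], [-0.328, 0.066, 0.02, 0, 0, 2, 0.0876], [-0.328, 0.066, 0.02, 0, 0, 2, 0.0876], [-0.328, 0.066, 0.02, 0, 0, 2, 0.0876], [-0.328, 0.066, 0.02, 0, 0, 2, 0.0876], [-0.328, 0.066, 0.02, 0, 0, 2, 0.0876], [-0.328, 0.066, 0.02, 0, 0, 2, 0.0876], [-0.328, 0.066, 0.02, 0, 0, 2, 0.0876]],
  ],
)

```text
t: 3.2
eef_pos: [0.5155, 0.4424, 0.2783]
ee_rot: [3.137, -0.001, -1.673]
force: [0.5, -0.5, 0.5]
width: 0.0876
```

Run:
```python
from h import *
show();im,T=grab('wrist','w3')
```

```text
t3.20 [0.5155 0.4424 0.2783] [ 1.7976e+02 -7.0000e-02 -9.5830e+01] w0.0876 [ 0.5 -0.5  0.5] [ 0.99  0.35  0.07 -0.   -1.29 -1.09]
```

View pics/w3.png

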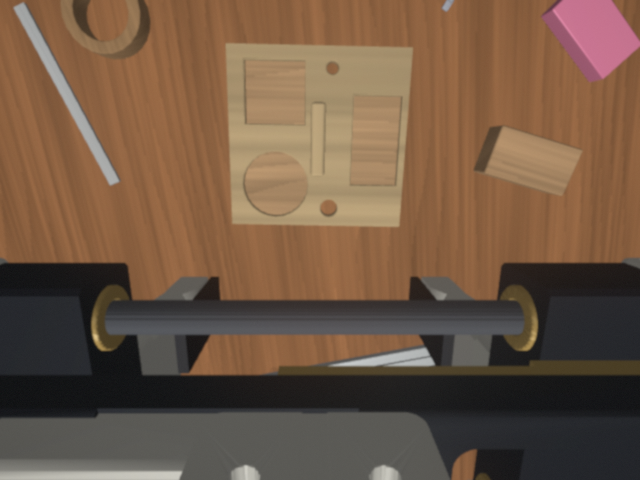

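The jig fills (226,43)–(413,227), with the handle at (318,139), the large hole at (328,208) and the small hole at (333,68). I'll measure it from the corners and the handle top.

Run:
```python
from h import *
im=cv2.imread('pics/w3.png');T=np.load('pics/w3.npy')
g=cv2.cvtColor(im,cv2.COLOR_BGR2GRAY)
c0=np.array([(226,43),(413,48),(400,227),(233,223)],np.float32)
c=cv2.cornerSubPix(g,c0.copy().reshape(-1,1,2),(4,4),(-1,-1),(3,50,.01))[:,0]; print(c)
P=ray('wrist',c,.012,T)[:,:2]; M=np.array([[.094,-.092],[-.094,-.092],[-.094,.092],[.094,.092]])
H=cv2.estimateAffinePartial2D(M,P)[0]; print('scale',np.hypot(H[0,0],H[1,0]),'yaw',np.degrees(np.arctan2(H[1,0],H[0,0])),'org',H[:,2]); print((P-(M@H[:,:2].T+H[:,2])).round(4))
x=cv2.resize(im[30:235,215:420],None,fx=2.9,fy=2.9,interpolation=cv2.INTER_CUBIC);cv2.imwrite('pics/c3.png',x)
yaw=np.arctan2(H[1,0],H[0,0]);R=np.array([[np.cos(yaw),-np.sin(yaw)],[np.sin(yaw),np.cos(yaw)]])
hc=np.array([np.r_[H[:,2]+R@[sx*.007,sy*.035],.046] for sx,sy in[(1,-1),(-1,-1),(-1,1),(1,1)]])
print(proj('wrist',hc,T).round(1).tolist())
cv2.polylines(x,[((proj('wrist',hc,T)+.5-[215,30])*2.9).astype(int)],True,(0,0,255)); cv2.imwrite('pics/c3.png',x)
```

```text
[[225.3293    42.888706]
 [412.29214   46.88457 ]
 [398.7081   226.09785 ]
 [231.30362  223.1024  ]]Traceback (most recent call last):
  File "<stdin>", line 7, in <module>
cv2.error: OpenCV(4.12.0) /io/opencv/modules/calib3d/src/ptsetreg.cpp:1108: error: (-215:Assertion failed) count >= 0 && to.checkVector(2) == count in function 'estimateAffinePartial2D'
```

```bash
cat >> h.py <<'E'
def fit(M,P):
    H=cv2.estimateAffinePartial2D(np.ascontiguousarray(M,np.float32).reshape(-1,1,2),np.ascontiguousarray(P,np.float32).reshape(-1,1,2),ransacReprojThreshold=.01)[0]
    yaw=np.arctan2(H[1,0],H[0,0]);R=np.array([[np.cos(yaw),-np.sin(yaw)],[np.sin(yaw),np.cos(yaw)]])
    o=P.mean(0)-R@np.mean(M,0)
    print('scale %.4f yaw %.2f'%(np.hypot(H[0,0],H[1,0]),np.degrees(yaw)),'org',o.round(4),'res',((P-np.array(M)@R.T-o)*1000).round(1).tolist()); return o,yaw,R
E
cat > /tmp/j.py <<'E'
from h import *
im=cv2.imread('pics/w3.png');T=np.load('pics/w3.npy')
g=cv2.cvtColor(im,cv2.COLOR_BGR2GRAY)
c0=np.array([(226,43),(413,48),(400,227),(233,223)],np.float32)
c=cv2.cornerSubPix(g,c0.copy().reshape(-1,1,2),(4,4),(-1,-1),(3,50,.01))[:,0]
P=ray('wrist',c,.012,T)[:,:2]; M=np.array([[.094,-.092],[-.094,-.092],[-.094,.092],[.094,.092]])
o,yaw,R=fit(M,P)
x=cv2.resize(im[30:235,215:420],None,fx=2.9,fy=2.9,interpolation=cv2.INTER_CUBIC)
hc=np.array([np.r_[o+R@[sx*.007,sy*.035],.046] for sx,sy in[(1,-1),(-1,-1),(-1,1),(1,1)]])
cv2.polylines(x,[((proj('wrist',hc,T)+.5-[215,30])*2.9).astype(int)],True,(0,0,255)); cv2.imwrite('pics/c3.png',x)
E
PYTHONPATH=. python3 /tmp/j.py
```

```text
Traceback (most recent call last):
  File "h.py", line 1, in <module>
    import numpy as np, cv2
ModuleNotFoundError: No module named 'cv2'
```

```bash
cp /tmp/j.py j.py; python3 j.py
```

```text
scale 0.9975 yaw -6.98 org [0.5038 0.3668] res [[-0.4, 0.5], [0.4, 0.2], [-0.1, -0.4], [0.2, -0.3]]
```

View pics/c3.png

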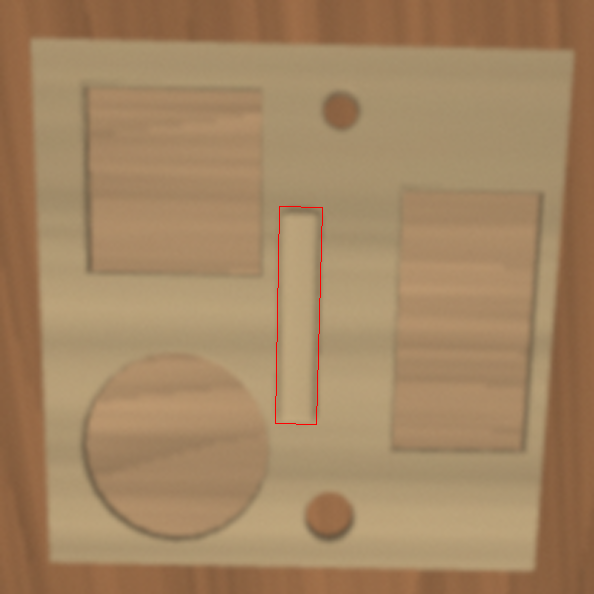

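Run:
```python
from h import *
rel([0.5038,0.3668,0.11],-97)
```

```text
REL [ 74.4   3.8 169. ] rot [ 0.22 -0.08  1.12]
```

Request:
jog_arm(
  motion=[
    [[0.074, 0.004, 0.1, 0.22, -0.08, 1.12, 0.0876], [0.074, 0.004, 0.1, 0.22, -0.08, 1.12, 0.0876], [0.074, 0.004, 0.169, 0.22, -0.08, 1.12, 0.0876], [0.074, 0.004, 0.169, 0.22, -0.08, 1.12, 0.0876], [0.074, 0.004, 0.169, 0.22, -0.08, 1.12, 0.0876], [0.074, 0.004, 0.169, 0.22, -0.08, 1.12, 0.0876], [0.074, 0.004, 0.169, 0.22, -0.08, 1.12, 0.0876]],
  ],
)

```text
t: 3.95
eef_pos: [0.5054, 0.3681, 0.1128]
ee_rot: [-3.139, 0.003, -1.693]
force: [-0.4, -0.2, 1.5]
width: 0.0878
```

Run:
```python
from h import *
show();rel([0.5038,0.3668,0.039],-97)
```

```text
t3.95 [0.5054 0.3681 0.1128] [-1.7985e+02  1.7000e-01 -9.7010e+01] w0.0878 [-0.4 -0.2  1.5] [ 0.94  0.39 -0.28  0.   -0.9  -1.06]
REL [ 1.7  1.6 73.8] rot [-0.15  0.17 -0.01]
```

Request:
jog_arm(
  motion=[
    [[0.002, 0.002, 0.04, 0, 0, 0, 0.0876], [0.002, 0.002, 0.073, 0, 0, 0, 0.0876], [0.002, 0.002, 0.073, 0, 0, 0, 0.0876], [0.002, 0.002, 0.073, 0, 0, 0, 0.0876]],
  ],
)

```text
t: 4.35
eef_pos: [0.5043, 0.3676, 0.0417]
ee_rot: [-3.138, 0.004, -1.692]
force: [0.8, 0.4, 0.8]
width: 0.0875
```

Request:
jog_arm(
  motion=[
    [[0, 0, 0, 0, 0, 0, 0.005], [0, 0, 0, 0, 0, 0, 0.005], [0, 0, 0, 0, 0, 0, 0.005], [0, 0, 0, 0, 0, 0, 0.005], [0, 0, 0, 0, 0, 0, 0.005], [0, 0, 0, 0, 0, 0, 0.005], [0, 0, 0, 0, 0, 0, 0.005], [0, 0, 0, 0, 0, 0, 0.005]],
  ],
  newtons=40,
)

```text
t: 5.15
eef_pos: [0.5043, 0.3675, 0.0416]
ee_rot: [-3.138, 0.004, -1.692]
force: [0.3, -0.1, 0.3]
width: 0.0294
```

Run:
```python
from h import *
show()
```

```text
t5.15 [0.5043 0.3675 0.0416] [-179.78    0.22  -96.97] w0.0294 [ 0.3 -0.1  0.3] [ 0.94  0.47 -0.34  0.   -0.75 -1.07]
```

Request:
jog_arm(
  motion=[
    [[0, 0, 0.001, 0, 0, 0, 0.005], [0, 0, 0.001, 0, 0, 0, 0.005], [0, 0, 0.001, 0, 0, 0, 0.005], [0, 0, 0.001, 0, 0, 0, 0.005], [0, 0, 0.001, 0, 0, 0, 0.005]],
  ],
  newtons=40,
)

```text
t: 5.65
eef_pos: [0.5041, 0.3674, 0.0403]
ee_rot: [-3.138, 0.004, -1.693]
force: [-0.6, 0.6, -2.0]
width: 0.014
```

Run:
```python
from h import *
show(); rel([0.5038,0.3668,0.14],-97)
```

```text
t5.65 [0.5041 0.3674 0.0403] [-179.8     0.2   -96.98] w0.0140 [-0.6  0.6 -2. ] [ 0.94  0.47 -0.34  0.   -0.75 -1.07]
REL [  0.3  -0.1 -99.7] rot [-0.2   0.2   0.02]
```

Request:
jog_arm(
  motion=[
    [[0, 0, -0.02, 0, 0, 0, 0.005], [0, 0, -0.05, 0, 0, 0, 0.005], [0, 0, -0.08, 0, 0, 0, 0.005], [0, 0, -0.115, -0.2, 0.2, 0, 0.005], [0, 0, -0.115, -0.2, 0.2, 0, 0.005], [0, 0, -0.115, -0.2, 0.2, 0, 0.005]],
  ],
  newtons=50,
)

```text
t: 6.25
eef_pos: [0.5034, 0.367, 0.1555]
ee_rot: [3.141, 0.001, -1.693]
force: [-0.6, -1.0, -5.4]
width: 0.0135
```

Run:
```python
from h import *
show(); rel([0.6573,-0.0466,0.155],-91.8)
im,T=grab('wrist','w4')
```

```text
t6.25 [0.5034 0.367  0.1555] [ 1.7999e+02  7.0000e-02 -9.7000e+01] w0.0135 [-0.6 -1.  -5.4] [ 0.94  0.35 -0.23 -0.   -0.99 -1.06]
REL [ 391.8 -203.1    0. ] rot [ 0.    0.07 -5.2 ]
```

View pics/w4.png

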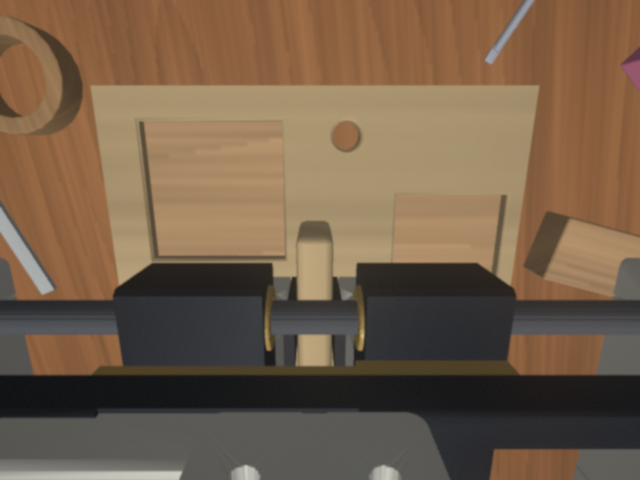

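The jig is held level, with its front corners at (93,86) and (538,86) and the small hole at (346,136). Next is its pose in the hand.

Run:
```python
from h import *
im=cv2.imread('pics/w4.png');T=np.load('pics/w4.npy')
g=cv2.cvtColor(im,cv2.COLOR_BGR2GRAY)
c=cv2.cornerSubPix(g,np.array([(94,87),(538,87)],np.float32).reshape(-1,1,2),(4,4),(-1,-1),(3,50,.01))[:,0];print(c)
for z in(.1272,):
    P=ray('wrist',c,z,T)[:,:2]; print(np.linalg.norm(P[0]-P[1]))
    o,yaw,R=fit(np.array([[.094,-.092],[-.094,-.092]]),P)
    h=ray('wrist',[(346,136.5)],z,T)[0,:2]; print('small hole in jig',R.T@(h-o))
    print('TCP in jig', R.T@(T[:2,3]-o),'toolyaw-jigyaw',np.degrees(Ro.from_matrix(T[:3,:3]).as_euler('xyz')[2]-yaw))
```

```text
[[ 94.       87.     ]
 [538.8385   85.08816]]
0.1859918456968869
scale 0.9893 yaw -6.80 org [0.5022 0.3667] res [[-1.0, 0.1], [1.0, -0.1]]
small hole in jig [-0.01279364 -0.0716765 ]
TCP in jig [0.00115113 0.00038235] toolyaw-jigyaw -90.19844990067145
```

Request:
jog_arm(
  motion=[
    [[0.03, -0.015, -0.005, 0, 0, 0, 0.005], [0.07, -0.035, -0.005, 0, 0, -1, 0.005], [0.11, -0.056, -0.005, 0, 0, -2, 0.005], [0.15, -0.077, -0.005, 0, 0, -3, 0.005], [0.19, -0.098, -0.005, 0, 0, -4, 0.005], [0.23, -0.118, -0.005, 0, 0, -4, 0.005], [0.27, -0.139, -0.005, 0, 0, -5, 0.005], [0.3, -0.155, -0.005, 0, 0, -5, 0.005]],
  ],
)

```text
t: 7.1
eef_pos: [0.6194, 0.0469, 0.157]
ee_rot: [3.136, -0.002, -1.607]
force: [0.7, 0.7, -5.1]
width: 0.0136
```

Run:
```python
from h import *
show(); rel([0.6573,-0.0466,0.15],-91.8)
```

```text
t7.10 [0.6194 0.0469 0.157 ] [ 1.797e+02 -1.200e-01 -9.205e+01] w0.0136 [ 0.7  0.7 -5.1] [ 0.39  0.35 -0.23 -0.   -1.   -0.42]
REL [ 92.1 -41.3   6.9] rot [ 0.3  -0.12 -0.25]
```

Request:
jog_arm(
  motion=[
    [[0.03, -0.014, 0, 0.3, -0.12, -0.2, 0.005], [0.06, -0.028, 0, 0.3, -0.12, -0.2, 0.005], [0.092, -0.041, 0.005, 0.3, -0.12, -0.25, 0.005], [0.092, -0.041, 0.007, 0.3, -0.12, -0.25, 0.005], [0.092, -0.041, 0.007, 0.3, -0.12, -0.25, 0.005], [0.092, -0.041, 0.007, 0.3, -0.12, -0.25, 0.005]],
  ],
)

```text
t: 7.7
eef_pos: [0.6561, -0.0462, 0.1485]
ee_rot: [3.139, -0.0, -1.602]
force: [0.0, -0.1, -3.8]
width: 0.0137
```

Run:
```python
from h import *
show(); rel([0.6573,-0.0466,0.09],-91.8)
im,T=grab('wrist','w5')
print('pegS',proj('wrist',[[0.6411,-.1186,.045]],T))
```

```text
t7.70 [ 0.6561 -0.0462  0.1485] [ 1.7986e+02 -1.0000e-02 -9.1800e+01] w0.0137 [ 0.  -0.1 -3.8] [ 0.23  0.41 -0.16 -0.   -1.01 -0.26]
REL [ 0.3 -1.3 58.5] rot [ 0.14 -0.01 -0.  ]
pegS [[333.94139497 139.37601872]]
```

View pics/w5.png

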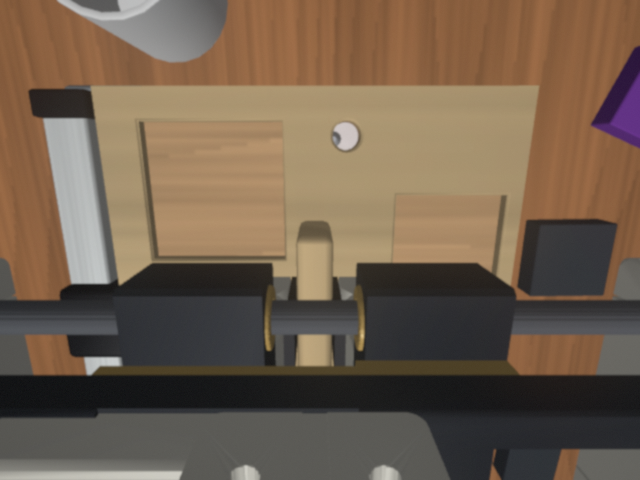

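The small peg shows through the small hole at (338,138), where parallax should put it. Lowering now in stages.

Request:
jog_arm(
  motion=[
    [[0, -0.001, 0.02, 0.1, 0, 0, 0.005], [0, -0.001, 0.04, 0.1, 0, 0, 0.005], [0, -0.001, 0.055, 0.1, 0, 0, 0.005], [0, -0.001, 0.055, 0.1, 0, 0, 0.005]],
  ],
)

```text
t: 8.15
eef_pos: [0.6556, -0.0453, 0.0916]
ee_rot: [3.138, -0.001, -1.601]
force: [-1.1, 0.8, -4.5]
width: 0.0136
```

Run:
```python
from h import *
show(); rel([0.6573,-0.0466,0.0703],-91.8)
im,T=grab('wrist','w6')
c=np.zeros((600,800,3),np.uint8); x=cv2.resize(im[60:260,200:460],None,fx=3,fy=3,interpolation=cv2.INTER_CUBIC); cv2.imwrite('pics/c6.png',x)
print('pegS',proj('wrist',[[0.6411,-.1186,.045]],T))
```

```text
t8.15 [ 0.6556 -0.0453  0.0916] [ 1.7977e+02 -4.0000e-02 -9.1720e+01] w0.0136 [-1.1  0.8 -4.5] [ 0.23  0.46 -0.21 -0.   -0.9  -0.26]
REL [ 1.2 -1.8 21.3] rot [ 0.23 -0.04  0.08]
pegS [[339.4249688 134.4298093]]
```

View pics/c6.png

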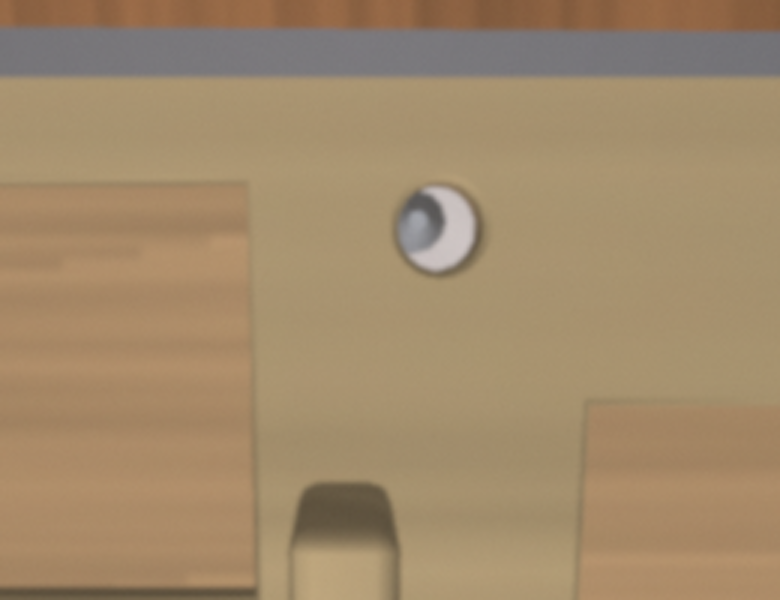

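Run:
```python
from h import *
T=np.load('pics/w6.npy')
p=ray('wrist',[(338.7,134)],.045,T)[0];h=ray('wrist',[(346,136.5)],.0633,T)[0];print(p,h,(p-h)[:2]*1000, 'tool',T[:3,:3].T@(p-h)*1000)
```

```text
[ 0.6414453  -0.11880859  0.045     ] [ 0.63957511 -0.11700686  0.0633    ] [ 1.87019147 -1.8017381 ] tool [ 1.7324924  -1.99735652 18.29324775]
```

Request:
jog_arm(
  motion=[
    [[0.0015, -0.002, 0, 0.2, 0, 0.1, 0.005], [0.0015, -0.002, 0.004, 0.2, 0, 0.1, 0.005], [0.0015, -0.002, 0.008, 0.2, 0, 0.1, 0.005], [0.0015, -0.002, 0.012, 0.2, 0, 0.1, 0.005], [0.0015, -0.002, 0.012, 0.2, 0, 0.1, 0.005]],
  ],
)

```text
t: 8.7
eef_pos: [0.6581, -0.0471, 0.0805]
ee_rot: [-3.141, -0.001, -1.603]
force: [-0.6, 0.4, -4.6]
width: 0.0137
```

Run:
```python
from h import *
show(); rel([0.6573,-0.0466,0.0703],-91.8)
im,T=grab('wrist','w7')
x=cv2.resize(im[60:260,200:460],None,fx=3,fy=3,interpolation=cv2.INTER_CUBIC); cv2.imwrite('pics/c7.png',x)
```

```text
t8.70 [ 0.6581 -0.0471  0.0805] [-1.7997e+02 -5.0000e-02 -9.1820e+01] w0.0137 [-0.6  0.4 -4.6] [ 0.22  0.48 -0.22  0.   -0.87 -0.26]
REL [-0.4  0.8 10.2] rot [-0.03 -0.05 -0.02]
```

View pics/c7.png

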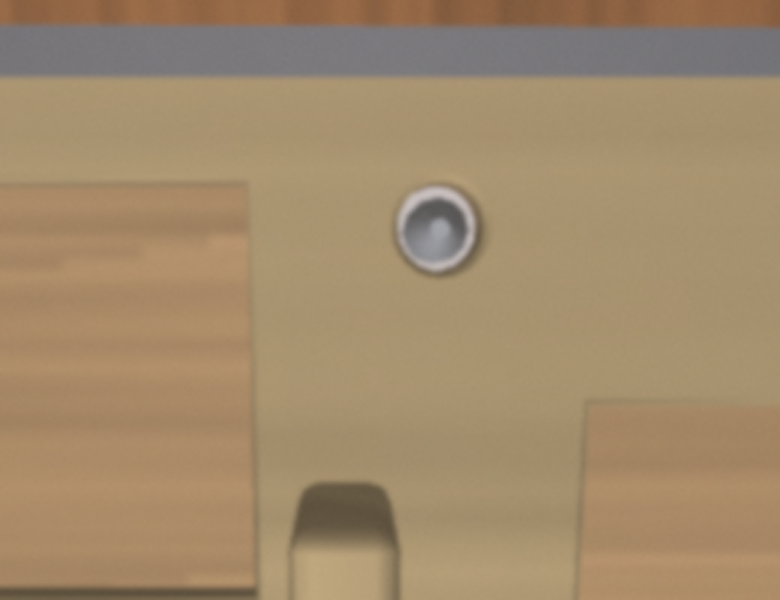

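The peg is centred in the hole at crop (438,230), so I'll lower the rest of the way.

Request:
jog_arm(
  motion=[
    [[0, 0, 0.003, 0, 0, 0, 0.005], [0, 0, 0.006, 0, 0, 0, 0.005], [0, 0, 0.009, 0, 0, 0, 0.005], [0, 0, 0.011, 0, 0, 0, 0.005], [0, 0, 0.011, 0, 0, 0, 0.005]],
  ],
)

```text
t: 9.25
eef_pos: [0.6584, -0.0472, 0.0703]
ee_rot: [-3.14, -0.001, -1.602]
force: [-2.0, -0.7, -1.4]
width: 0.0137
```

Run:
```python
from h import *
show()
```

```text
t9.25 [ 0.6584 -0.0472  0.0703] [-1.7993e+02 -6.0000e-02 -9.1800e+01] w0.0137 [-2.  -0.7 -1.4] [ 0.22  0.49 -0.23  0.   -0.85 -0.26]
```

Request:
jog_arm(
  motion=[
    [[0, 0, 0.002, 0, 0, 0, 0.005], [0, 0, 0.002, 0, 0, 0, 0.005], [0, 0, 0, 0, 0, 0, 0.05], [0, 0, 0, 0, 0, 0, 0.05], [0, 0, 0, 0, 0, 0, 0.05], [0, 0, 0, 0, 0, 0, 0.05], [0, 0, -0.02, 0, 0, 0, 0.05], [0, 0, -0.06, 0, 0, 0, 0.05]],
  ],
)

```text
t: 10.05
eef_pos: [0.6562, -0.0474, 0.1272]
ee_rot: [3.136, -0.002, -1.603]
force: [0.2, -0.8, 0.3]
width: 0.0492
```

Run:
```python
from h import *
show(); rel([0.60,0.09,0.26],-91.8)
```

```text
t10.05 [ 0.6562 -0.0474  0.1272] [ 1.7967e+02 -1.2000e-01 -9.1830e+01] w0.0492 [ 0.2 -0.8  0.3] [ 0.22  0.43 -0.18  0.   -0.97 -0.26]
REL [-135.2   61.3 -132.7] rot [ 0.33 -0.12 -0.03]
```

Request:
jog_arm(
  motion=[
    [[-0.135, 0.061, -0.133, 0.3, -0.1, 0, 0.0876], [-0.135, 0.061, -0.133, 0.3, -0.1, 0, 0.0876], [-0.135, 0.061, -0.133, 0.3, -0.1, 0, 0.0876], [-0.135, 0.061, -0.133, 0.3, -0.1, 0, 0.0876], [-0.135, 0.061, -0.133, 0.3, -0.1, 0, 0.0876], [-0.135, 0.061, -0.133, 0.3, -0.1, 0, 0.0876]],
  ],
)

```text
t: 10.65
eef_pos: [0.6003, 0.0909, 0.2613]
ee_rot: [-3.14, 0.001, -1.601]
force: [-0.0, 0.0, -0.5]
width: 0.0865
```

Run:
```python
from h import *
show();im,T=grab('wrist','w8')
```

```text
t10.65 [0.6003 0.0909 0.2613] [-1.7992e+02  5.0000e-02 -9.1730e+01] w0.0865 [-0.   0.  -0.5] [ 0.47  0.24 -0.13 -0.   -1.2  -0.5 ]
```

View pics/w8.png

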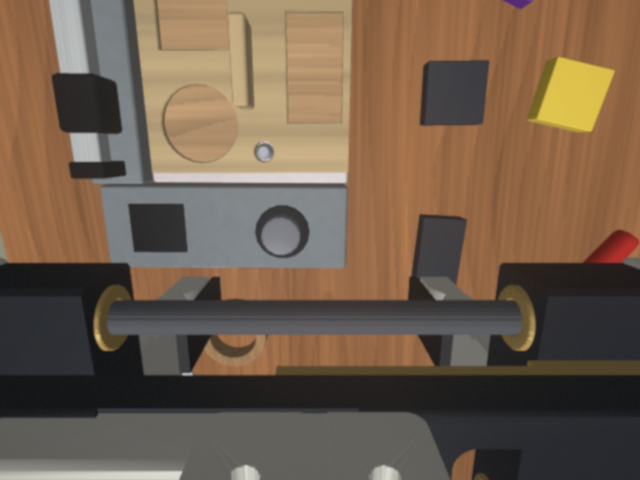

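The jig is seated over both pegs: the large peg shows in its hole at (264,152) and the plate lies parallel to the bed. Now I'll measure the plaques again.

Run:
```python
from h import *
im=cv2.imread('pics/w8.png');T=np.load('pics/w8.npy')
hsv=cv2.cvtColor(im,cv2.COLOR_BGR2HSV)
m=(hsv[...,2]<85)&(hsv[...,1]<120)
for s in [(455,92)]:
    ct,st,cc=blob(m,s); print(st,cc)
    r=cv2.minAreaRect((ray('wrist',ct[:,0],.02,T)[:,:2]*1000).astype(np.float32)); print(r)
L=ray('wrist',[(264,152)],.045,T)[0];print('peg',L)
x=cv2.resize(im[40:240,150:450],None,fx=2.6,fy=2.6,interpolation=cv2.INTER_CUBIC); cv2.imwrite('pics/c8.png',x)
rel([0.461,-.0238,.12],-1.8)
```

```text
[ 420   61   69   64 4017] [453.42743341  92.3592233 ]
((462.8057556152344, -23.84219741821289), (56.83988571166992, 61.49887466430664), 88.23957824707031)
peg [0.64569397 0.0255628  0.045     ]
REL [118.2 135.3 140.2] rot [ 3.000e-02  3.000e-02 -8.999e+01]
```

View pics/c8.png

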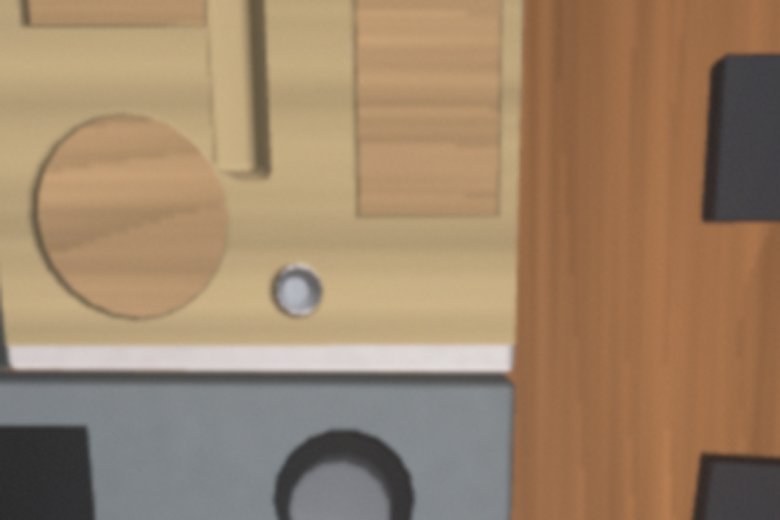

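Request:
jog_arm(
  motion=[
    [[0.03, 0.03, 0.0, 0, 0, -8, 0.0876], [0.06, 0.07, 0.02, 0, 0, -16, 0.0876], [0.09, 0.1, 0.04, 0, 0, -24, 0.0876], [0.118, 0.135, 0.06, 0, 0, -32, 0.0876], [0.118, 0.135, 0.08, 0, 0, -40, 0.0876], [0.118, 0.135, 0.1, 0, 0, -48, 0.0876], [0.118, 0.135, 0.12, 0, 0, -56, 0.0876], [0.118, 0.135, 0.13, 0, 0, -64, 0.0876]],
  ],
)

```text
t: 11.5
eef_pos: [0.4596, -0.0251, 0.1275]
ee_rot: [3.138, 0.004, -0.481]
force: [0.1, 0.3, 0.5]
width: 0.0875
```

Run:
```python
from h import *
show();rel([0.4612,-.0238,.10],-1.8)
```

```text
t11.50 [ 0.4596 -0.0251  0.1275] [179.8    0.22 -27.58] w0.0875 [0.1 0.3 0.5] [ 0.37  0.13 -0.61 -0.   -0.84  0.72]
REL [ 0.9 -2.  27.5] rot [  0.14   0.26 -25.78]
```

Request:
jog_arm(
  motion=[
    [[0.001, -0.002, 0.01, 0.14, 0.26, -8, 0.0876], [0.001, -0.002, 0.027, 0.14, 0.26, -16, 0.0876], [0.001, -0.002, 0.027, 0.14, 0.26, -24, 0.0876], [0.001, -0.002, 0.027, 0.14, 0.26, -25.8, 0.0876], [0.001, -0.002, 0.027, 0.14, 0.26, -25.8, 0.0876], [0.001, -0.002, 0.027, 0.14, 0.26, -25.8, 0.0876]],
  ],
)

```text
t: 12.1
eef_pos: [0.4609, -0.0246, 0.0998]
ee_rot: [3.141, 0.002, -0.034]
force: [0.5, 0.4, 0.3]
width: 0.0875
```

Run:
```python
from h import *
show();rel([0.4612,-.0238,.029],-1.8); im,T=grab('wrist','w9')
```

```text
t12.10 [ 0.4609 -0.0246  0.0998] [ 1.7996e+02  9.0000e-02 -1.9300e+00] w0.0875 [0.5 0.4 0.3] [ 0.38  0.17 -0.64  0.   -0.76  1.16]
REL [ 0.4 -0.9 70.8] rot [ 0.04  0.09 -0.13]
```

View pics/w9.png

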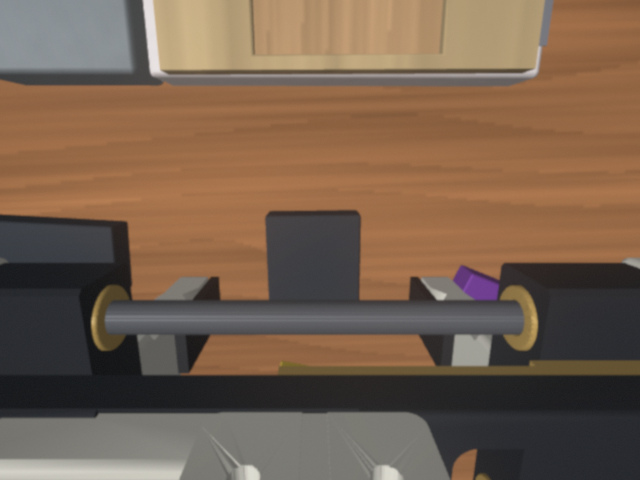

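The square is centred between the fingers (267–360, tool centre 314) and neither neighbour is in the finger path. I'll descend and close.

Request:
jog_arm(
  motion=[
    [[0, -0.001, 0.04, 0, 0, 0, 0.0876], [0, -0.001, 0.072, 0, 0, 0, 0.0876], [0, -0.001, 0.072, 0, 0, 0, 0.0876], [0, -0.001, 0.072, 0, 0, 0, 0.05], [0, -0.001, 0.072, 0, 0, 0, 0.05], [0, -0.001, 0.072, 0, 0, 0, 0.05], [0, -0.001, 0.072, 0, 0, 0, 0.05], [0, -0.001, 0.072, 0, 0, 0, 0.05]],
  ],
  newtons=25,
)

```text
t: 12.95
eef_pos: [0.4616, -0.0233, 0.0291]
ee_rot: [-3.142, -0.001, -0.033]
force: [-1.5, -0.1, 7.4]
width: 0.0578
```

Run:
```python
from h import *
show();T=pose();np.save('Tsq.npy',T)
```

```text
t12.95 [ 0.4616 -0.0233  0.0291] [-1.80e+02 -4.00e-02 -1.89e+00] w0.0578 [-1.5 -0.1  7.4] [ 0.38  0.29 -0.71  0.   -0.57  1.16]
```

Request:
jog_arm(
  motion=[
    [[0, 0, -0.02, 0, 0, 0, 0.05], [0, 0, -0.05, 0, 0, 0, 0.05], [0, 0, -0.09, 0, 0, 0, 0.05], [0, 0, -0.13, 0, 0, 0, 0.05], [0, 0, -0.13, 0, 0, 0, 0.05], [0, 0, -0.13, 0, 0, 0, 0.05]],
  ],
  newtons=30,
)

```text
t: 13.55
eef_pos: [0.4616, -0.0231, 0.1599]
ee_rot: [-3.14, -0.003, -0.033]
force: [-0.7, 0.1, -3.0]
width: 0.0577
```

Run:
```python
from h import *
show(); im,T=grab('wrist','w10')
y=np.radians(-1.79);R=np.array([[np.cos(y),-np.sin(y)],[np.sin(y),np.cos(y)]])
for n,p in dict(sq=[.045,-.047],ob=[-.062,0]).items(): print(n,np.array([.6573,-.0472])+R@p)
```

```text
t13.55 [ 0.4616 -0.0231  0.1599] [-179.91   -0.18   -1.91] w0.0577 [-0.7  0.1 -3. ] [ 0.38  0.09 -0.57 -0.   -0.91  1.16]
sq [ 0.70080993 -0.0955827 ]
ob [ 0.59533025 -0.04526335]
```

View pics/w10.png

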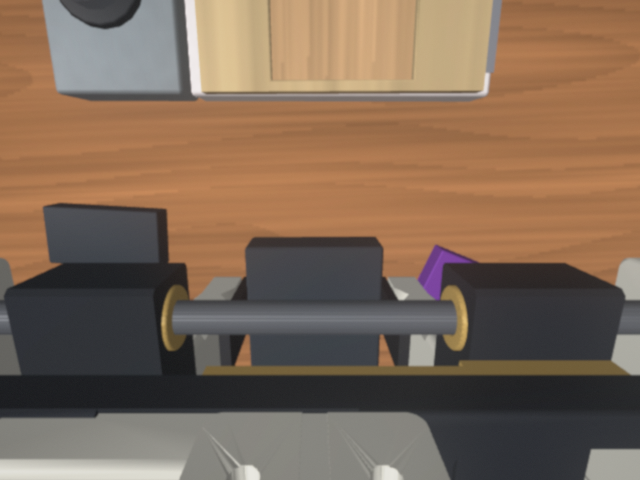

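Run:
```python
from h import *
T=np.load('pics/w10.npy'); Ti=np.linalg.inv(T)
for uv,z in [((252,247),.1508),((378,247),.1508),((250,238.5),.1308),((381,238.5),.1308)]:
    p=ray('wrist',[uv],z,T)[0]; print(uv,(Ti@np.r_[p,1])[:3].round(4))
rel([0.7008-0,-.0956,.16],-1.8)
```

```text
(252, 247) [ 0.0271 -0.0248  0.0093]
(378, 247) [0.0271 0.027  0.0092]
(250, 238.5) [ 0.0258 -0.0291  0.0293]
(381, 238.5) [0.0258 0.0318 0.0292]
REL [242.2  64.2  -1.1] rot [-0.04 -0.04 -0.12]
```

Run:
```python
from h import *
im=cv2.imread('pics/w10.png')
x=cv2.resize(cv2.convertScaleAbs(im[220:300,235:395],alpha=2.5),None,fx=5,fy=5,interpolation=cv2.INTER_CUBIC); cv2.imwrite('pics/c10.png',x)
```

```text
(no output)
```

View pics/c10.png

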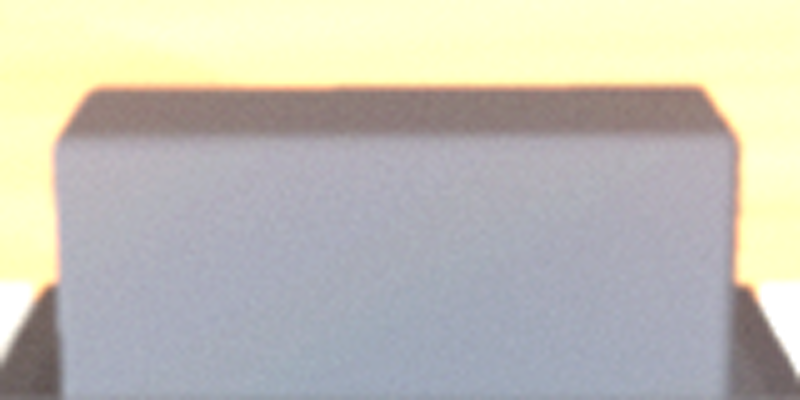

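Request:
jog_arm(
  motion=[
    [[0.03, 0.008, 0, 0, 0, 0, 0.05], [0.07, 0.018, 0, 0, 0, 0, 0.05], [0.11, 0.029, 0, 0, 0, 0, 0.05], [0.15, 0.04, 0, 0, 0, 0, 0.05], [0.19, 0.05, 0, 0, 0, 0, 0.05], [0.225, 0.06, 0, 0, 0, 0, 0.05], [0.242, 0.064, 0, 0, 0, 0, 0.05], [0.242, 0.064, 0, 0, 0, 0, 0.05]],
  ],
)

```text
t: 14.4
eef_pos: [0.7012, -0.0963, 0.1548]
ee_rot: [3.142, 0.004, -0.035]
force: [-1.1, 0.6, -1.9]
width: 0.0578
```

Run:
```python
from h import *
show(); rel([0.7023,-.0956,.085],-1.8); im,T=grab('wrist','w11')
```

```text
t14.40 [ 0.7012 -0.0963  0.1548] [180.     0.23  -1.99] w0.0578 [-1.1  0.6 -1.9] [ 0.14  0.48 -0.02 -0.   -1.07  1.4 ]
REL [ 1.3 -0.8 69.8] rot [ 0.    0.23 -0.19]
```

View pics/w11.png

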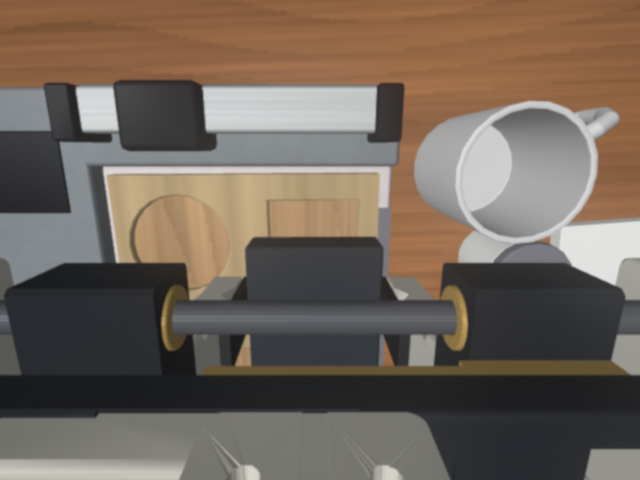

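Run:
```python
from h import *
T=np.load('pics/w10.npy'); Ti=np.linalg.inv(T)
for uv,z in [((246.4,247.5),.1508),((382,247.5),.1508),((254,237.6),.1308),((376,237.6),.1308)]:
    p=ray('wrist',[uv],z,T)[0]; print(uv,(Ti@np.r_[p,1])[:3].round(4))
# jig pocket square in w11: corners visible
T=np.load('pics/w11.npy')
y=np.radians(-1.79);R=np.array([[np.cos(y),-np.sin(y)],[np.sin(y),np.cos(y)]])
for a in [(.076,-.016),(.076,-.078),(.094,-.092),(.094,.092)]: print(a,proj('wrist',np.r_[np.array([.6573,-.0472])+R@a,.042],T))
im=cv2.imread('pics/w11.png')
x=cv2.resize(im[150:280,90:410],None,fx=2.5,fy=2.5,interpolation=cv2.INTER_CUBIC); cv2.imwrite('pics/c11.png',x)
```

```text
(246.4, 247.5) [ 0.0269 -0.0272  0.0093]
(382, 247.5) [0.0269 0.0287 0.0092]
(254, 237.6) [ 0.0262 -0.0273  0.0293]
(376, 237.6) [0.0262 0.0295 0.0292]
(0.076, -0.016) [[266.59320895 202.31022131]]
(0.076, -0.078) [[357.22619228 201.9543712 ]]
(0.094, -0.092) [[378.76557117 175.18294328]]
(0.094, 0.092) [[105.0030494  176.29021647]]
```

View pics/c11.png

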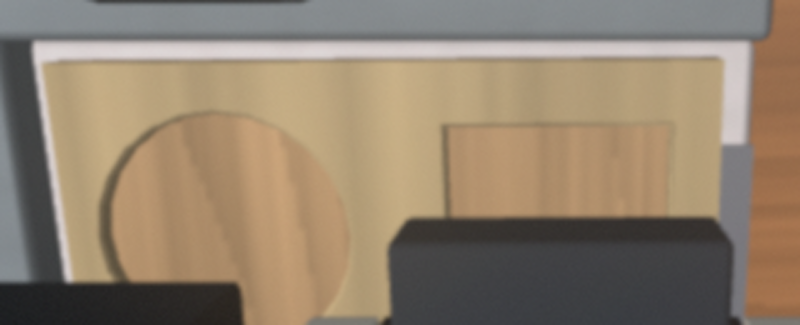

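The plaque's front edge and the square pocket's far corners, (267,200) and (359,199), are both in view. I'll lower to just above the jig and compare them directly.

Request:
jog_arm(
  motion=[
    [[0.001, -0.001, 0.02, 0, 0.2, -0.2, 0.05], [0.001, -0.001, 0.05, 0, 0.2, -0.2, 0.05], [0.001, -0.001, 0.074, 0, 0.2, -0.2, 0.05], [0.001, -0.001, 0.074, 0, 0.2, -0.2, 0.05], [0.001, -0.001, 0.074, 0, 0.2, -0.2, 0.05]],
  ],
)

```text
t: 14.95
eef_pos: [0.6999, -0.0947, 0.0809]
ee_rot: [3.141, 0.003, -0.031]
force: [-0.1, 0.5, -0.3]
width: 0.0577
```

Run:
```python
from h import *
show();  im,T=grab('wrist','w12')
x=cv2.resize(cv2.convertScaleAbs(im[150:280,220:410],alpha=1.8),None,fx=4.2,fy=4.2,interpolation=cv2.INTER_CUBIC); cv2.imwrite('pics/c12.png',x)
```

```text
t14.95 [ 0.6999 -0.0947  0.0809] [ 1.7998e+02  1.6000e-01 -1.7500e+00] w0.0577 [-0.1  0.5 -0.3] [ 0.14  0.54 -0.1  -0.   -0.93  1.4 ]
```

View pics/c12.png

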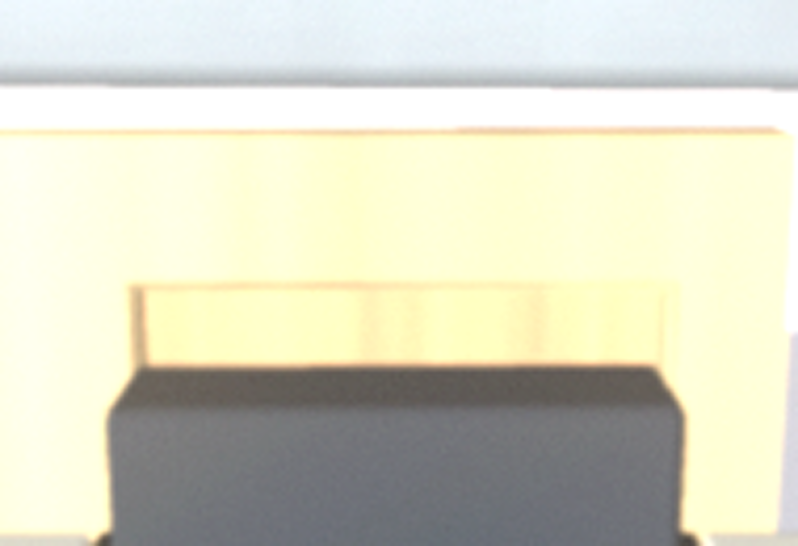

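Run:
```python
from h import *
T=np.load('pics/w12.npy'); Ti=np.linalg.inv(T)
f=lambda uv,z:(Ti@np.r_[ray('wrist',[uv],z,T)[0],1])[:3]
a=f((252.9,237.4),.0518);b=f((376,237.4),.0518);c=f((251.4,217.9),.042);d=f((380,217.9),.042)
print(a,b,c,d); print('plaque c',(a+b)/2-[.029,0,0],'pocket c',(c+d)/2-[.031,0,0],'shift',((c+d)/2-[.031,0,0]-(a+b)/2+[.029,0,0])*1000)
```

```text
[ 0.02640426 -0.02772438  0.02897534] [0.02638055 0.02946149 0.02899365] [ 0.03378717 -0.02974282  0.03875448] [0.03375991 0.03270024 0.03877447]
plaque c [-0.00260759  0.00086856  0.02898449] pocket c [0.00277354 0.00147871 0.03876448] shift [5.38113357 0.61015155 9.77998116]
```

Request:
jog_arm(
  motion=[
    [[0.003, 0.0, 0, 0, 0, 0, 0.05], [0.0054, 0.0006, 0, 0, 0, 0, 0.05], [0.0054, 0.0006, 0.002, 0, 0, 0, 0.05], [0.0054, 0.0006, 0.002, 0, 0, 0, 0.05]],
  ],
)

```text
t: 15.4
eef_pos: [0.7062, -0.0955, 0.0802]
ee_rot: [-3.141, 0.0, -0.031]
force: [-0.1, 0.5, -1.8]
width: 0.0578
```

Run:
```python
from h import *
show();  im,T=grab('wrist','w13')
x=cv2.resize(cv2.convertScaleAbs(im[150:280,220:410],alpha=1.8),None,fx=4.2,fy=4.2,interpolation=cv2.INTER_CUBIC); cv2.imwrite('pics/c13.png',x)
```

```text
t15.40 [ 0.7062 -0.0955  0.0802] [-1.7999e+02  1.0000e-02 -1.7600e+00] w0.0578 [-0.1  0.5 -1.8] [ 0.14  0.55 -0.09 -0.   -0.93  1.4 ]
```

View pics/c13.png

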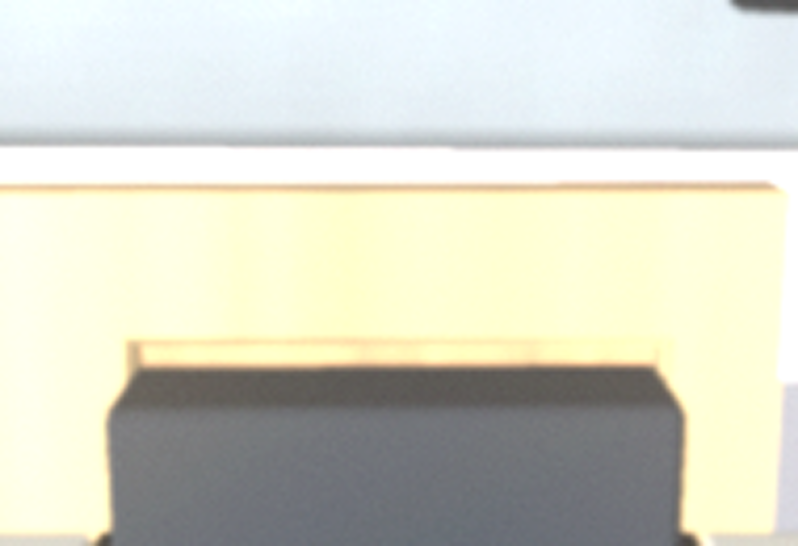

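Run:
```python
from h import *
T=np.load('pics/w13.npy'); Ti=np.linalg.inv(T)
f=lambda uv,z:(Ti@np.r_[ray('wrist',[uv],z,T)[0],1])[:3]
a=f((252.9,237.4),.0511);b=f((376,237.4),.0511);c=f((251.4,231.2),.042);d=f((379,231.2),.042)
print(a,b,c,d); print('shift',((c+d)/2-[.031,0,0]-(a+b)/2+[.029,0,0])*1000)
```

```text
[ 0.02637005 -0.02774911  0.02911793] [0.02635222 0.02948209 0.02911178] [ 0.02729277 -0.02993206  0.03821802] [0.02727244 0.03239967 0.03821132]
shift [-1.07853094  0.36731556  9.0998162 ]
```

Request:
jog_arm(
  motion=[
    [[-0.001, 0.0003, 0.002, 0, 0, 0, 0.05], [-0.001, 0.0003, 0.005, 0, 0, 0, 0.05], [-0.001, 0.0003, 0.008, 0, 0, 0, 0.05], [-0.001, 0.0003, 0.011, 0, 0, 0, 0.05], [-0.001, 0.0003, 0.014, 0, 0, 0, 0.05], [-0.001, 0.0003, 0.016, 0, 0, 0, 0.05], [-0.001, 0.0003, 0.016, 0, 0, 0, 0.05]],
  ],
)

```text
t: 16.15
eef_pos: [0.7051, -0.0958, 0.0652]
ee_rot: [3.141, 0.0, -0.03]
force: [-4.2, 1.3, 6.2]
width: 0.058
```

Run:
```python
from h import *
show();  im,T=grab('wrist','w14')
x=cv2.resize(cv2.convertScaleAbs(im[150:280,220:410],alpha=1.8),None,fx=4.2,fy=4.2,interpolation=cv2.INTER_CUBIC); cv2.imwrite('pics/c14.png',x)
```

```text
t16.15 [ 0.7051 -0.0958  0.0652] [ 1.7998e+02  1.0000e-02 -1.7300e+00] w0.0580 [-4.2  1.3  6.2] [ 0.14  0.56 -0.1   0.   -0.9   1.4 ]
```

View pics/c14.png

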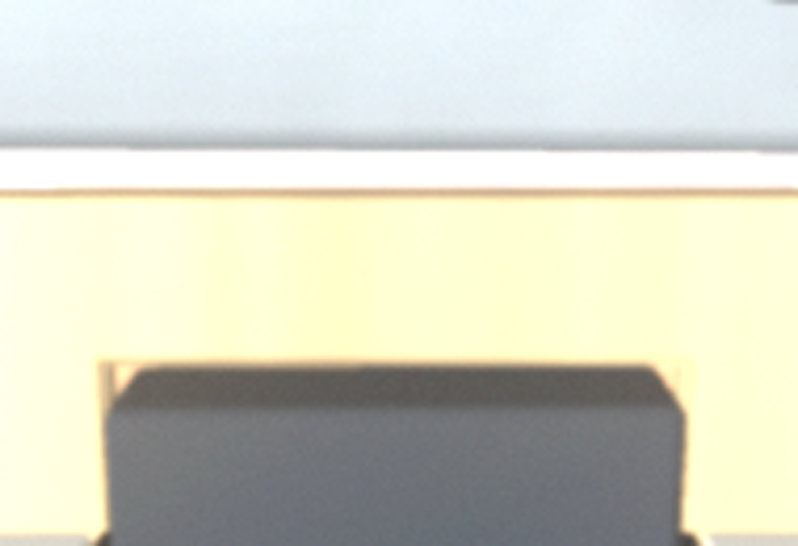

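The plaque is in the pocket: TCP z is 0.0652, so its underside is at 36 mm, on the pocket floor. Releasing it.

Request:
jog_arm(
  motion=[
    [[0, 0, 0, 0, 0, 0, 0.075], [0, 0, 0, 0, 0, 0, 0.075], [0, 0, 0, 0, 0, 0, 0.075], [0, 0, -0.02, 0, 0, 0, 0.075], [0, 0, -0.06, 0, 0, 0, 0.075], [0, 0, -0.1, 0, 0, 0, 0.08], [0, 0, -0.12, 0, 0, 0, 0.08], [0, 0, -0.12, 0, 0, 0, 0.08]],
  ],
)

```text
t: 17.0
eef_pos: [0.7072, -0.0959, 0.1897]
ee_rot: [3.142, -0.007, -0.03]
force: [-0.1, 0.2, 0.1]
width: 0.0802
```

Run:
```python
from h import *
show(); rel([0.60,-0.02,0.24],-91.8)
```

```text
t17.00 [ 0.7072 -0.0959  0.1897] [180.    -0.39  -1.71] w0.0802 [-0.1  0.2  0.1] [ 0.14  0.45  0.02  0.   -1.13  1.4 ]
REL [-109.   -72.6  -51.1] rot [-0.3  -0.31 90.09]
```

Run:
```python
from h import *
rel([0.50,0.20,0.25],-95)
```

```text
REL [-215.5 -289.5  -61.8] rot [-0.31 -0.3  93.29]
```

Request:
jog_arm(
  motion=[
    [[-0.02, -0.03, -0.05, 0, 0, 8, 0.0876], [-0.05, -0.06, -0.062, 0, 0, 16, 0.0876], [-0.08, -0.1, -0.062, 0, 0, 24, 0.0876], [-0.11, -0.14, -0.062, 0, 0, 32, 0.0876], [-0.135, -0.18, -0.062, 0, 0, 40, 0.0876], [-0.16, -0.21, -0.062, 0, 0, 48, 0.0876], [-0.19, -0.25, -0.062, 0, 0, 56, 0.0876], [-0.2155, -0.2895, -0.062, 0, 0, 64, 0.0876]],
  ],
)

```text
t: 17.8
eef_pos: [0.5028, 0.1942, 0.2496]
ee_rot: [-3.136, -0.003, -1.134]
force: [1.7, 0.1, 0.5]
width: 0.0874
```

Run:
```python
from h import *
show(); rel([0.50,0.20,0.25],-95)
```

```text
t17.80 [0.5028 0.1942 0.2496] [-1.797e+02 -1.700e-01 -6.495e+01] w0.0874 [1.7 0.1 0.5] [ 0.74  0.13 -0.29  0.   -1.14 -0.3 ]
REL [-6.4  0.  -0.5] rot [-0.34 -0.09 30.05]
```

Request:
jog_arm(
  motion=[
    [[-0.006, 0, 0, -0.3, -0.1, 8, 0.0876], [-0.006, 0, 0, -0.3, -0.1, 16, 0.0876], [-0.006, 0, 0, -0.3, -0.1, 24, 0.0876], [-0.006, 0, 0, -0.3, -0.1, 30, 0.0876], [-0.006, 0, 0, -0.3, -0.1, 30, 0.0876], [-0.006, 0, 0, -0.3, -0.1, 30, 0.0876]],
  ],
)

```text
t: 18.4
eef_pos: [0.5, 0.1995, 0.249]
ee_rot: [3.142, -0.0, -1.654]
force: [1.1, -0.1, -0.5]
width: 0.0877
```

Run:
```python
from h import *
show(); im,T=grab('wrist','w15')
```

```text
t18.40 [0.5    0.1995 0.249 ] [ 1.800e+02 -1.000e-02 -9.477e+01] w0.0877 [ 1.1 -0.1 -0.5] [ 0.74  0.13 -0.29  0.   -1.15 -0.83]
```

View pics/w15.png

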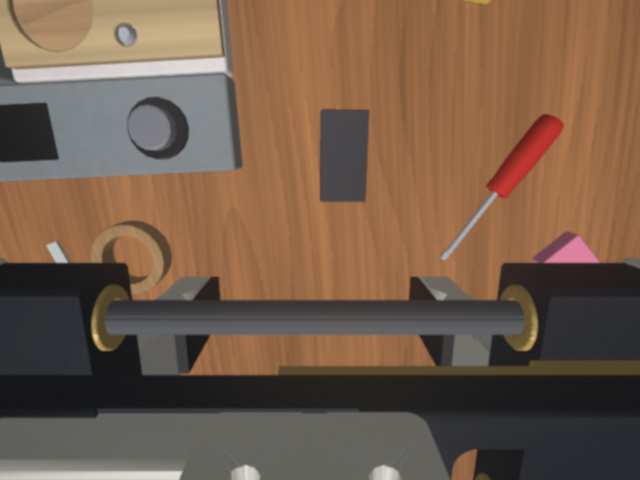

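The oblong is at (344,155) and clear of everything. Measuring it.

Run:
```python
from h import *
im=cv2.imread('pics/w15.png');T=np.load('pics/w15.npy')
hsv=cv2.cvtColor(im,cv2.COLOR_BGR2HSV)
m=(hsv[...,2]<85)&(hsv[...,1]<120)
ct,st,cc=blob(m,(344,155)); print(st,cc)
r=cv2.minAreaRect((ray('wrist',ct[:,0],.02,T)[:,:2]*1000).astype(np.float32)); print(r)
rel([r[0][0]/1000,r[0][1]/1000,.10],-95)
```

```text
[ 321  110   47   91 4092] [343.25953079 154.69428152]
((466.7342834472656, 142.11219787597656), (85.2832260131836, 43.96851348876953), 85.20008850097656)
REL [ 60.   28.5 149.1] rot [-0.01 -0.    0.21]
```

Request:
jog_arm(
  motion=[
    [[0.03, 0.014, 0.05, 0, 0, 0, 0.0876], [0.06, 0.028, 0.1, 0, 0, 0, 0.0876], [0.06, 0.0285, 0.14, 0, 0, 0, 0.0876], [0.06, 0.0285, 0.15, 0, 0, 0, 0.0876], [0.06, 0.0285, 0.15, 0, 0, 0, 0.0876]],
  ],
)

```text
t: 18.95
eef_pos: [0.4649, 0.1404, 0.0965]
ee_rot: [3.137, -0.004, -1.653]
force: [0.7, -0.0, 0.6]
width: 0.0875
```

Run:
```python
from h import *
show(); rel([.4667,.1425,.029],-94.8)
```

```text
t18.95 [0.4649 0.1404 0.0965] [179.76  -0.22 -94.73] w0.0875 [ 0.7 -0.   0.6] [ 0.7   0.21 -0.59 -0.   -0.77 -0.78]
REL [-2.5 -1.9 67.5] rot [ 0.24 -0.22  0.07]
```

Request:
jog_arm(
  motion=[
    [[-0.002, -0.002, 0.03, 0.2, -0.2, 0, 0.0876], [-0.002, -0.002, 0.068, 0.2, -0.2, 0, 0.0876], [-0.002, -0.002, 0.068, 0.2, -0.2, 0, 0.0876], [-0.002, -0.002, 0.068, 0.2, -0.2, 0, 0.038], [-0.002, -0.002, 0.068, 0.2, -0.2, 0, 0.038], [-0.002, -0.002, 0.068, 0.2, -0.2, 0, 0.038], [-0.002, -0.002, 0.068, 0.2, -0.2, 0, 0.038], [-0.002, -0.002, 0.068, 0.2, -0.2, 0, 0.038]],
  ],
  newtons=30,
)

```text
t: 19.75
eef_pos: [0.4672, 0.1423, 0.0294]
ee_rot: [-3.141, 0.001, -1.653]
force: [-0.2, -0.3, -0.1]
width: 0.0533
```

Request:
jog_arm(
  motion=[
    [[0, 0, 0, 0, 0, 0, 0.038], [0, 0, 0, 0, 0, 0, 0.038], [0, 0, 0, 0, 0, 0, 0.038]],
  ],
  newtons=30,
)

```text
t: 20.05
eef_pos: [0.4671, 0.1423, 0.0297]
ee_rot: [-3.141, 0.001, -1.653]
force: [-2.2, -0.9, 5.5]
width: 0.0456
```

Run:
```python
from h import *
show();T=pose();np.save('Tob.npy',T)
```

```text
t20.05 [0.4671 0.1423 0.0297] [-1.7996e+02  5.0000e-02 -9.4720e+01] w0.0456 [-2.2 -0.9  5.5] [ 0.7   0.32 -0.66 -0.   -0.59 -0.78]
```

Request:
jog_arm(
  motion=[
    [[0, 0, -0.02, 0, 0, 0, 0.038], [0, 0, -0.06, 0, 0, 0, 0.038], [0, 0, -0.1, 0, 0, 0, 0.038], [0, 0, -0.12, 0, 0, 0, 0.038], [0, 0, -0.12, 0, 0, 0, 0.038]],
  ],
  newtons=35,
)

```text
t: 20.55
eef_pos: [0.4684, 0.1431, 0.1526]
ee_rot: [-3.137, 0.004, -1.653]
force: [-0.3, 0.2, -0.9]
width: 0.0454
```

Run:
```python
from h import *
show();rel([.5965,-.045,.14],-91.8)
```

```text
t20.55 [0.4684 0.1431 0.1526] [-179.72    0.25  -94.69] w0.0454 [-0.3  0.2 -0.9] [ 0.7   0.14 -0.53  0.   -0.9  -0.78]
REL [ 177.1 -143.    12.5] rot [-0.29  0.25 -2.89]
```

Request:
jog_arm(
  motion=[
    [[0.03, -0.024, 0, 0, 0, 0, 0.038], [0.06, -0.048, 0, -0.3, 0.25, -1, 0.038], [0.1, -0.08, 0, -0.3, 0.25, -2, 0.038], [0.14, -0.113, 0, -0.3, 0.25, -3, 0.038], [0.17, -0.137, 0.01, -0.3, 0.25, -3, 0.038], [0.177, -0.143, 0.012, -0.3, 0.25, -3, 0.038], [0.177, -0.143, 0.012, -0.3, 0.25, -3, 0.038], [0.177, -0.143, 0.012, -0.3, 0.25, -3, 0.038]],
  ],
)

```text
t: 21.35
eef_pos: [0.5956, -0.0448, 0.1391]
ee_rot: [3.139, -0.0, -1.601]
force: [0.1, 0.4, -1.6]
width: 0.0457
```

Run:
```python
from h import *
show();im,T=grab('wrist','w16');rel([.5965,-.045,.082],-91.8)
```

```text
t21.35 [ 0.5956 -0.0448  0.1391] [ 1.7985e+02 -2.0000e-02 -9.1740e+01] w0.0457 [ 0.1  0.4 -1.6] [ 0.25  0.33 -0.31 -0.   -0.94 -0.28]
REL [ 0.7 -0.9 57.7] rot [ 0.09 -0.    0.12]
```

View pics/w16.png

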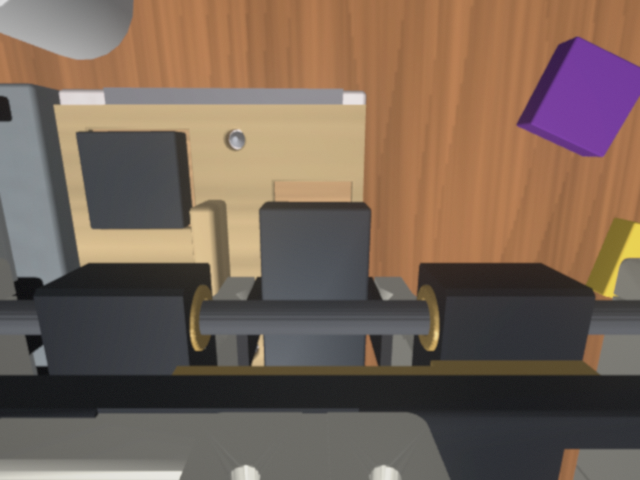

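The square sits in its pocket at (135,180), the oblong is held, and its pocket's end shows at (314,190). I'll lower to just above the jig.

Request:
jog_arm(
  motion=[
    [[0, -0.001, 0.02, 0.1, 0, 0.1, 0.038], [0, -0.001, 0.04, 0.1, 0, 0.1, 0.038], [0, -0.001, 0.058, 0.1, 0, 0.1, 0.038], [0, -0.001, 0.058, 0.1, 0, 0.1, 0.038], [0, -0.001, 0.058, 0.1, 0, 0.1, 0.038]],
  ],
)

```text
t: 21.9
eef_pos: [0.5965, -0.0434, 0.0823]
ee_rot: [-3.141, -0.0, -1.6]
force: [1.0, 0.5, -1.8]
width: 0.046
```

Run:
```python
from h import *
show();  im,T=grab('wrist','w17')
x=cv2.resize(cv2.convertScaleAbs(im[120:260,220:410],alpha=1.8),None,fx=4.2,fy=4.2,interpolation=cv2.INTER_CUBIC); cv2.imwrite('pics/c17.png',x)
```

```text
t21.90 [ 0.5965 -0.0434  0.0823] [-1.7999e+02 -2.0000e-02 -9.1690e+01] w0.0460 [ 1.   0.5 -1.8] [ 0.25  0.39 -0.36  0.   -0.82 -0.28]
```

View pics/c17.png

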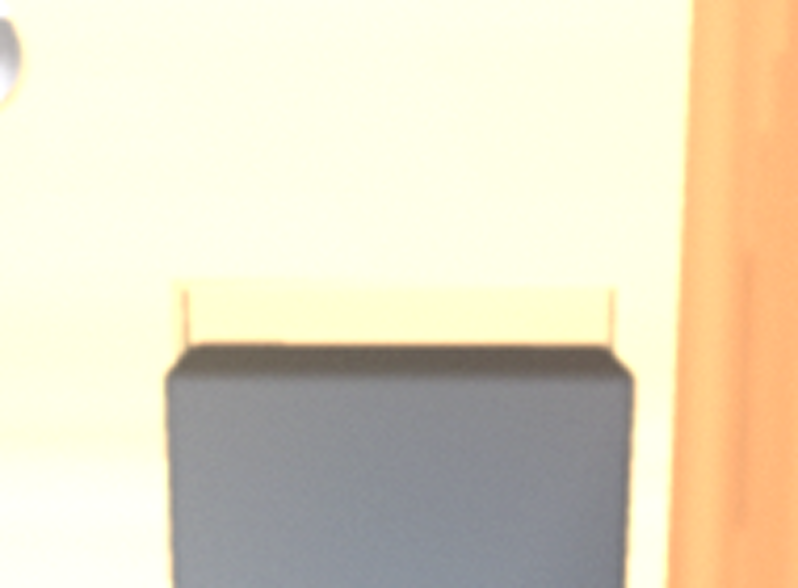

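Run:
```python
from h import *
im=cv2.imread('pics/w17.png')
x=cv2.resize(cv2.convertScaleAbs(im[170:230,245:385],alpha=1.8,beta=-130),None,fx=5.5,fy=5.5,interpolation=cv2.INTER_CUBIC); cv2.imwrite('pics/c17b.png',x)
```

```text
(no output)
```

View pics/c17b.png

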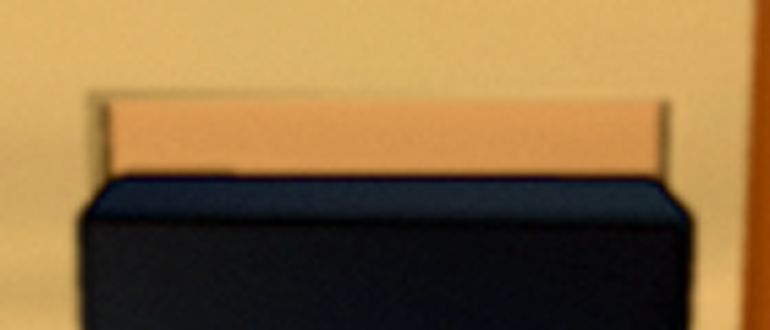

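Run:
```python
from h import *
T=np.load('pics/w17.npy'); Ti=np.linalg.inv(T)
f=lambda uv,z:(Ti@np.r_[ray('wrist',[uv],z,T)[0],1])[:3]
a=f((265.5,202.4),.0526);b=f((365,202.4),.0526);c=f((261.4,187.3),.042);d=f((366.3,187.3),.042)
print(a,b,c,d); print('shift',((c+d)/2-[.046,0,0]-(a+b)/2+[.044,0,0])*1000)
```

```text
[ 0.0433512  -0.02218103  0.02975789] [0.04333131 0.02315974 0.02975131] [ 0.04911583 -0.02533044  0.04036009] [0.04909269 0.02501731 0.04035278]
shift [ 3.76300834 -0.64592211 10.60183206]
```

Request:
jog_arm(
  motion=[
    [[0.002, -0.0006, 0, 0, 0, 0, 0.038], [0.0038, -0.0006, 0, 0, 0, 0, 0.038], [0.0038, -0.0006, 0.004, 0, 0, 0, 0.038], [0.0038, -0.0006, 0.006, 0, 0, 0, 0.038], [0.0038, -0.0006, 0.006, 0, 0, 0, 0.038]],
  ],
)

```text
t: 22.45
eef_pos: [0.5973, -0.0475, 0.0764]
ee_rot: [-3.141, -0.0, -1.601]
force: [0.1, 0.1, -1.9]
width: 0.0455
```

Run:
```python
from h import *
show(); im,T=grab('wrist','w18')
x=cv2.resize(cv2.convertScaleAbs(im[170:230,245:385],alpha=1.8,beta=-130),None,fx=5.5,fy=5.5,interpolation=cv2.INTER_CUBIC); cv2.imwrite('pics/c18b.png',x)
```

```text
t22.45 [ 0.5973 -0.0475  0.0764] [-1.7996e+02 -1.0000e-02 -9.1710e+01] w0.0455 [ 0.1  0.1 -1.9] [ 0.25  0.4  -0.37  0.   -0.81 -0.28]
```

View pics/c18b.png

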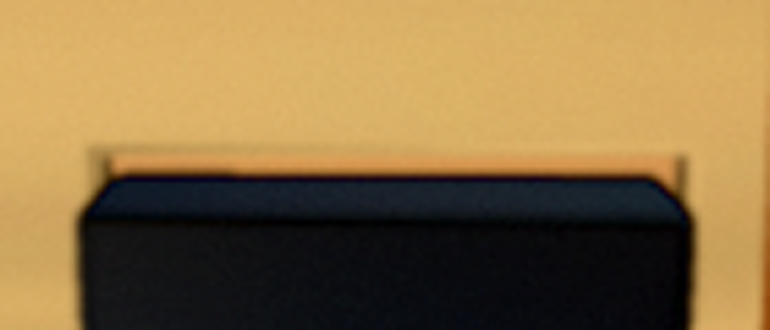

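Run:
```python
from h import *
T=np.load('pics/w18.npy'); Ti=np.linalg.inv(T)
f=lambda uv,z:(Ti@np.r_[ray('wrist',[uv],z,T)[0],1])[:3]
a=f((265.5,202.4),.0467);b=f((365,202.4),.0467);c=f((245+90/5.5,170+151/5.5),.042);d=f((245+686/5.5,170+154/5.5),.042)
print('shift',((c+d)/2-[.046,0,0]-(a+b)/2+[.044,0,0])*1000,c,d)
```

```text
shift [-0.47992137  0.1539097   4.70006238] [ 0.04499979 -0.02466827  0.03446119] [0.04472591 0.02595032 0.03442535]
```

Request:
jog_arm(
  motion=[
    [[-0.0004, 0.0, 0.003, 0, 0, 0, 0.038], [-0.0004, 0.0, 0.006, 0, 0, 0, 0.038], [-0.0004, 0.0, 0.009, 0, 0, 0, 0.038], [-0.0004, 0.0, 0.0115, 0, 0, 0, 0.038], [-0.0004, 0.0, 0.0115, 0, 0, 0, 0.038]],
  ],
)

```text
t: 23.0
eef_pos: [0.5973, -0.0471, 0.0657]
ee_rot: [-3.141, -0.0, -1.6]
force: [-2.9, 0.3, 5.1]
width: 0.0457
```

Run:
```python
from h import *
show(); im,T=grab('wrist','w19')
x=cv2.resize(cv2.convertScaleAbs(im[170:230,245:385],alpha=1.8,beta=-130),None,fx=5.5,fy=5.5,interpolation=cv2.INTER_CUBIC); cv2.imwrite('pics/c19b.png',x)
```

```text
t23.00 [ 0.5973 -0.0471  0.0657] [-1.7995e+02 -3.0000e-02 -9.1680e+01] w0.0457 [-2.9  0.3  5.1] [ 0.25  0.41 -0.38  0.   -0.78 -0.28]
```

View pics/c19b.png

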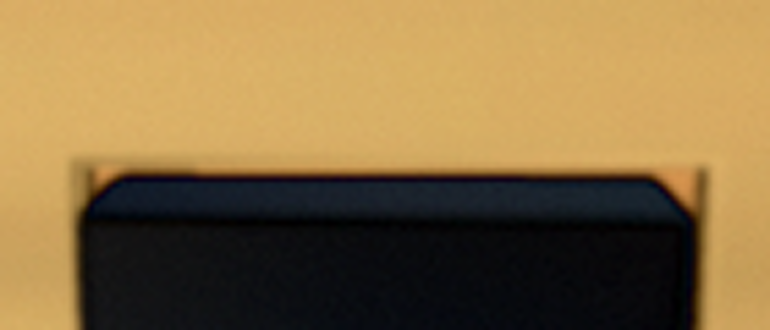

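The oblong is on the pocket floor: TCP z is 0.0657, underside at 36 mm. I'll open only a little, to keep off the handle, and lift.

Request:
jog_arm(
  motion=[
    [[0, 0, 0, 0, 0, 0, 0.054], [0, 0, 0, 0, 0, 0, 0.054], [0, 0, 0, 0, 0, 0, 0.054], [0, 0, -0.02, 0, 0, 0, 0.054], [0, 0, -0.05, 0, 0, 0, 0.054], [0, 0, -0.09, 0, 0, 0, 0.05], [0, 0, -0.13, 0, 0, 0, 0.03], [0, 0, -0.16, 0, 0, 0, 0.01]],
  ],
)

```text
t: 23.85
eef_pos: [0.5978, -0.0471, 0.2285]
ee_rot: [-3.138, -0.0, -1.6]
force: [0.4, 1.1, -0.5]
width: 0.0392
```

Run:
```python
from h import *
show(); rel([.61,.07,.25],-91.8)
```

```text
t23.85 [ 0.5978 -0.0471  0.2285] [-1.7981e+02 -1.0000e-02 -9.1680e+01] w0.0392 [ 0.4  1.1 -0.5] [ 0.25  0.25 -0.19  0.   -1.13 -0.28]
REL [-117.4   -8.9  -21.5] rot [-0.19 -0.01  0.12]
```

Request:
jog_arm(
  motion=[
    [[-0.04, -0.005, -0.02, -0.2, 0, 0, 0.0], [-0.08, -0.009, -0.02, -0.2, 0, 0, 0.0], [-0.117, -0.009, -0.02, -0.2, 0, 0, 0.0], [-0.137, -0.009, -0.02, -0.2, 0, 0, 0.0], [-0.137, -0.009, -0.02, -0.2, 0, 0, 0.0], [-0.137, -0.009, -0.02, -0.2, 0, 0, 0.0]],
  ],
)

```text
t: 24.45
eef_pos: [0.6106, 0.09, 0.2482]
ee_rot: [3.141, -0.0, -1.599]
force: [-0.8, 0.6, -0.2]
width: 0.0004
```

Run:
```python
from h import *
show(); im,T=grab('wrist','w20'); im,_=grab('top','top1')
cv2.imwrite('pics/ct1.png',cv2.resize(im[90:330,230:560],None,fx=2.4,fy=2.4,interpolation=cv2.INTER_CUBIC))
```

```text
t24.45 [0.6106 0.09   0.2482] [ 1.7997e+02 -3.0000e-02 -9.1610e+01] w0.0004 [-0.8  0.6 -0.2] [ 0.46  0.27 -0.12  0.   -1.18 -0.49]
```

View pics/w20.png

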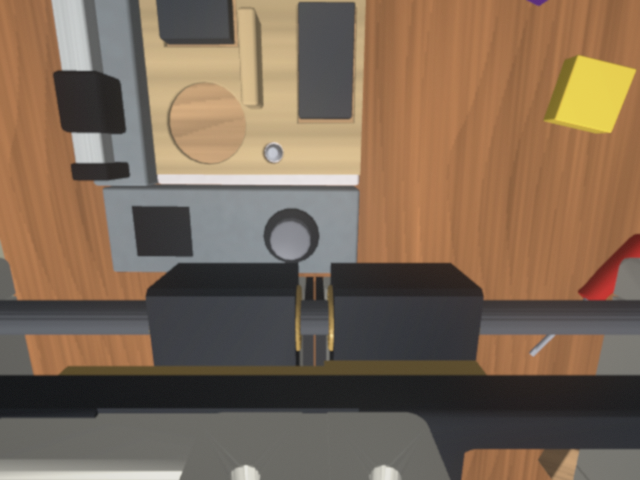

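View pics/ct1.png

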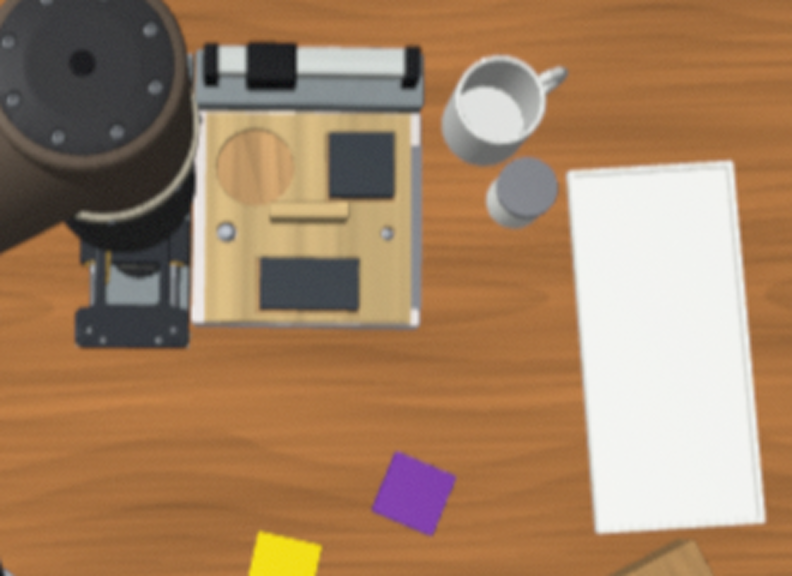

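Both plaques sit in their own pockets and the jig is flat; the round pocket is empty because that plaque is absent. Before pressing the button I'll check that no round plaque was hidden under the arm at the start.

Run:
```python
from h import *
im=cv2.imread('pics/top1.png');cv2.imwrite('pics/ct1b.png',im[180:480])
rel([.633,.1045,.10],-91.8)
```

```text
REL [-16.2 -22.  148.4] rot [ 0.02 -0.02  0.1 ]
```

View pics/ct1b.png

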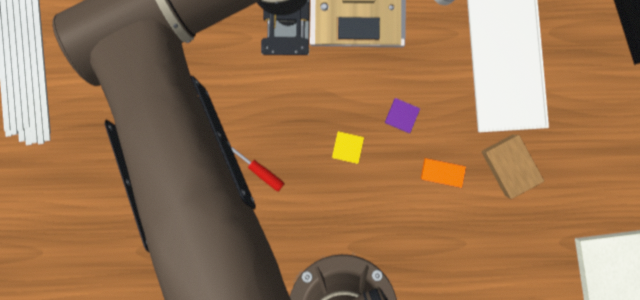

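No round plaque was hidden. Moving over the button.

Request:
jog_arm(
  motion=[
    [[-0.016, -0.022, 0.05, 0, 0, 0, 0.0], [-0.016, -0.022, 0.1, 0, 0, 0, 0.0], [-0.016, -0.022, 0.14, 0, 0, 0, 0.0], [-0.016, -0.022, 0.148, 0, 0, 0, 0.0], [-0.016, -0.022, 0.148, 0, 0, 0, 0.0]],
  ],
)

```text
t: 25.05
eef_pos: [0.6326, 0.103, 0.0995]
ee_rot: [3.139, -0.002, -1.601]
force: [-0.0, -0.5, 1.6]
width: 0.0
```

Run:
```python
from h import *
show(); rel([.633,.1045,.085],-91.8); im,T=grab('wrist','w21'); im,_=grab('scene','s21'); cv2.imwrite('pics/s21c.png',cv2.resize(im[180:400,260:480],None,fx=2.7,fy=2.7))
```

```text
t25.05 [0.6326 0.103  0.0995] [ 1.7983e+02 -1.3000e-01 -9.1740e+01] w0.0000 [-0.  -0.5  1.6] [ 0.47  0.43 -0.25  0.   -0.9  -0.5 ]
REL [-1.5 -0.4 14.5] rot [ 0.17 -0.13  0.06]
```

View pics/s21c.png

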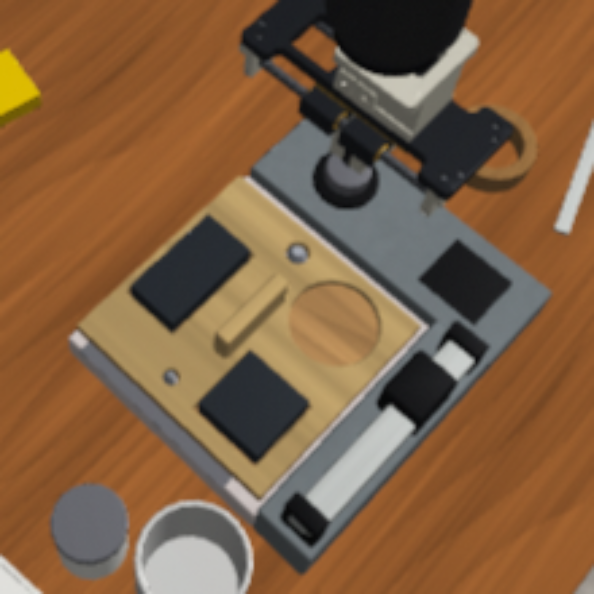

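The fingertips are over the button at crop (345,172). I'll press gently and read the force.

Request:
jog_arm(
  motion=[
    [[-0.001, 0, 0.008, 0, 0, 0, 0.0], [-0.001, 0, 0.014, 0, 0, 0, 0.0], [-0.001, 0, 0.017, 0, 0, 0, 0.0], [-0.001, 0, 0.019, 0, 0, 0, 0.0], [-0.001, 0, 0.019, 0, 0, 0, 0.0]],
  ],
)

```text
t: 25.65
eef_pos: [0.6347, 0.1053, 0.0839]
ee_rot: [-3.139, 0.0, -1.6]
force: [-0.6, -0.3, 1.9]
width: 0.0007
```

Run:
```python
from h import *
show()
```

```text
t25.65 [0.6347 0.1053 0.0839] [-1.7985e+02  2.0000e-02 -9.1690e+01] w0.0007 [-0.6 -0.3  1.9] [ 0.47  0.45 -0.26  0.   -0.86 -0.5 ]
```

Request:
jog_arm(
  motion=[
    [[0, 0, 0.002, 0, 0, 0, 0.0], [0, 0, 0.004, 0, 0, 0, 0.0], [0, 0, 0.004, 0, 0, 0, 0.0]],
  ],
)

```text
t: 25.95
eef_pos: [0.6348, 0.1053, 0.0798]
ee_rot: [-3.139, 0.0, -1.6]
force: [-0.7, 0.4, 1.6]
width: 0.0006
```

Run:
```python
from h import *
show()
```

```text
t25.95 [0.6348 0.1053 0.0798] [-1.7984e+02  1.0000e-02 -9.1680e+01] w0.0006 [-0.7  0.4  1.6] [ 0.47  0.45 -0.26  0.   -0.85 -0.5 ]
```

Request:
jog_arm(
  motion=[
    [[0, 0, 0.0012, 0, 0, 0, 0.0], [0, 0, 0.0022, 0, 0, 0, 0.0], [0, 0, 0.0022, 0, 0, 0, 0.0], [0, 0, 0.0022, 0, 0, 0, 0.0]],
  ],
)

```text
t: 26.35
eef_pos: [0.6348, 0.1053, 0.0782]
ee_rot: [-3.139, 0.0, -1.6]
force: [-2.9, 0.1, 7.1]
width: 0.0003
```

Run:
```python
from h import *
show()
im,T=grab('scene','s22'); show(); cv2.imwrite('pics/s22c.png',cv2.resize(im[200:280,340:440],None,fx=6,fy=6,interpolation=cv2.INTER_CUBIC))
```

```text
t26.35 [0.6348 0.1053 0.0782] [-1.7983e+02  1.0000e-02 -9.1670e+01] w0.0003 [-2.9  0.1  7.1] [ 0.47  0.45 -0.26  0.   -0.85 -0.5 ]
t26.40 [0.6348 0.1053 0.0782] [-1.7982e+02  1.0000e-02 -9.1670e+01] w0.0005 [-2.9  0.3  7.7] [ 0.47  0.45 -0.26  0.   -0.85 -0.5 ]
```

View pics/s22c.png

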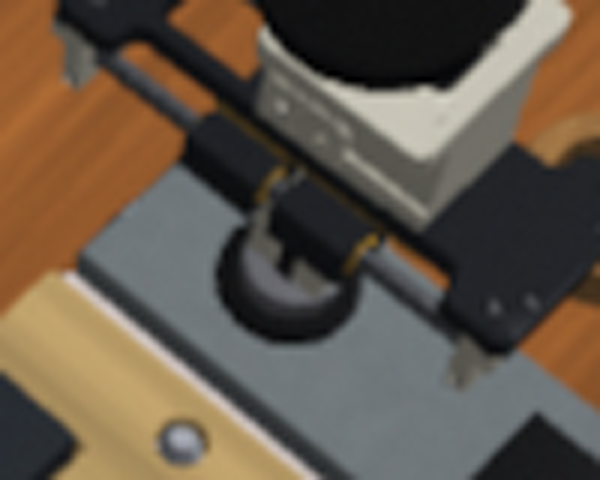

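Request:
jog_arm(
  motion=[
    [[0, 0, 0.0003, 0, 0, 0, 0.0], [0, 0, 0.0003, 0, 0, 0, 0.0], [0, 0, 0.0003, 0, 0, 0, 0.0], [0, 0, 0.0003, 0, 0, 0, 0.0]],
  ],
)

```text
t: 26.8
eef_pos: [0.6348, 0.1053, 0.0783]
ee_rot: [-3.138, 0.0, -1.6]
force: [-2.0, -0.0, 5.8]
width: 0.0006
```

Run:
```python
from h import *
show()
```

```text
t26.80 [0.6348 0.1053 0.0783] [-1.7982e+02  1.0000e-02 -9.1660e+01] w0.0006 [-2.  -0.   5.8] [ 0.47  0.45 -0.26  0.   -0.85 -0.5 ]
```

The force is 5.8 N, between the 3.5 N halfway stop and the 7.5 N second stage. I'll hold here for over a second.

Request:
jog_arm(
  motion=[
    [[0, 0, 0.0003, 0, 0, 0, 0.0], [0, 0, 0.0003, 0, 0, 0, 0.0], [0, 0, 0.0003, 0, 0, 0, 0.0], [0, 0, 0.0003, 0, 0, 0, 0.0], [0, 0, 0.0003, 0, 0, 0, 0.0], [0, 0, 0.0003, 0, 0, 0, 0.0], [0, 0, 0.0003, 0, 0, 0, 0.0], [0, 0, 0.0003, 0, 0, 0, 0.0]],
  ],
)

```text
t: 27.6
eef_pos: [0.6348, 0.1053, 0.0783]
ee_rot: [-3.138, 0.0, -1.6]
force: [-3.2, 0.2, 5.5]
width: -0.0002
```

Request:
jog_arm(
  motion=[
    [[0, 0, 0.0003, 0, 0, 0, 0.0], [0, 0, 0.0003, 0, 0, 0, 0.0], [0, 0, 0.0003, 0, 0, 0, 0.0], [0, 0, 0.0003, 0, 0, 0, 0.0]],
  ],
)

```text
t: 28.0
eef_pos: [0.6348, 0.1053, 0.0783]
ee_rot: [-3.138, 0.0, -1.6]
force: [-3.4, -0.7, 4.9]
width: 0.0003
```

Held for 1.6 s at 5–6 N. Now pressing fully down.

Request:
jog_arm(
  motion=[
    [[0, 0, 0.002, 0, 0, 0, 0.0], [0, 0, 0.004, 0, 0, 0, 0.0], [0, 0, 0.006, 0, 0, 0, 0.0], [0, 0, 0.007, 0, 0, 0, 0.0], [0, 0, 0.007, 0, 0, 0, 0.0], [0, 0, 0.007, 0, 0, 0, 0.0]],
  ],
)

```text
t: 28.6
eef_pos: [0.6349, 0.1053, 0.0722]
ee_rot: [-3.138, 0.0, -1.599]
force: [-2.5, 0.1, 10.1]
width: 0.0008
```

Request:
jog_arm(
  motion=[
    [[0, 0, 0.001, 0, 0, 0, 0.0], [0, 0, 0.0015, 0, 0, 0, 0.0], [0, 0, 0.0015, 0, 0, 0, 0.0]],
  ],
)

```text
t: 28.9
eef_pos: [0.6349, 0.1053, 0.0721]
ee_rot: [-3.137, 0.0, -1.599]
force: [-6.2, -0.2, 13.2]
width: 0.0004
```

The hard stop is reached: 12.0 mm down with the force rising to 13 N. I'll release and lift.

Request:
jog_arm(
  motion=[
    [[0, 0, -0.01, 0, 0, 0, 0.0], [0, 0, -0.03, 0, 0, 0, 0.0], [0, 0, -0.07, 0, 0, 0, 0.02], [0, 0, -0.12, 0, 0, 0, 0.04], [0, 0, -0.165, 0, 0, 0, 0.054], [-0.02, 0, -0.165, 0, 0, 0, 0.054], [-0.02, 0, -0.165, 0, 0, 0, 0.054]],
  ],
)

```text
t: 29.6
eef_pos: [0.6354, 0.1271, 0.2386]
ee_rot: [-3.134, 0.002, -1.598]
force: [-0.5, -0.7, -0.9]
width: 0.0348
```

Run:
```python
from h import *
show(); im,T=grab('wrist','w22');im,T=grab('top','top2')
cv2.imwrite('pics/ct2.png',im[90:400,120:600])
```

```text
t29.60 [0.6354 0.1271 0.2386] [-1.7957e+02  1.3000e-01 -9.1570e+01] w0.0348 [-0.5 -0.7 -0.9] [ 0.5   0.32 -0.07  0.   -1.17 -0.53]
```

View pics/w22.png

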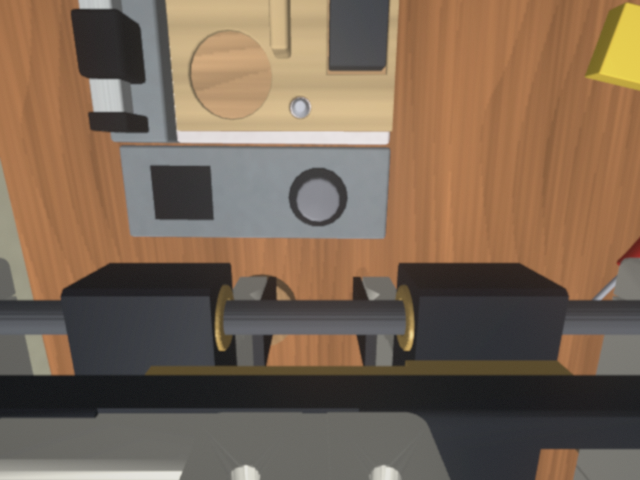

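View pics/ct2.png

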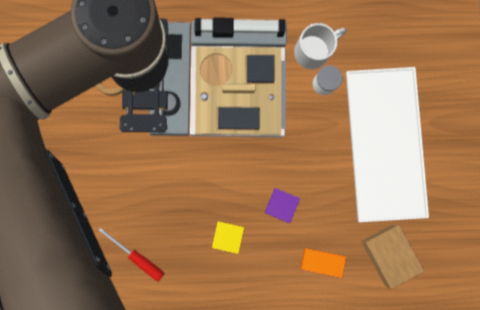

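The button is released, the jig is still seated and the plaques are still in place. Now unloading, oblong first.

Run:
```python
from h import *
rel([.5973,-.0471,.11],-91.7)
```

```text
REL [173.6  32.7 126.3] rot [-0.21  0.    0.12]
```

Request:
jog_arm(
  motion=[
    [[0.04, 0.008, 0.0, -0.2, 0, 0, 0.054], [0.08, 0.016, 0.02, -0.2, 0, 0, 0.054], [0.12, 0.024, 0.05, -0.2, 0, 0, 0.054], [0.16, 0.03, 0.08, -0.2, 0, 0, 0.054], [0.174, 0.033, 0.11, -0.2, 0, 0.1, 0.054], [0.174, 0.033, 0.126, -0.2, 0, 0.1, 0.054], [0.174, 0.033, 0.126, -0.2, 0, 0.1, 0.054], [0.174, 0.033, 0.126, -0.2, 0, 0.1, 0.054]],
  ],
)

```text
t: 30.5
eef_pos: [0.5969, -0.0477, 0.1099]
ee_rot: [3.14, -0.001, -1.6]
force: [-0.2, 0.4, 0.9]
width: 0.0541
```

Run:
```python
from h import *
show();rel([.5973,-.0471,.066],-91.7); im,T=grab('wrist','w23')
```

```text
t30.50 [ 0.5969 -0.0477  0.1099] [ 1.7994e+02 -4.0000e-02 -9.1680e+01] w0.0541 [-0.2  0.4  0.9] [ 0.25  0.36 -0.33  0.   -0.88 -0.28]
REL [-0.7 -0.4 43.9] rot [ 0.06 -0.04  0.02]
```

View pics/w23.png

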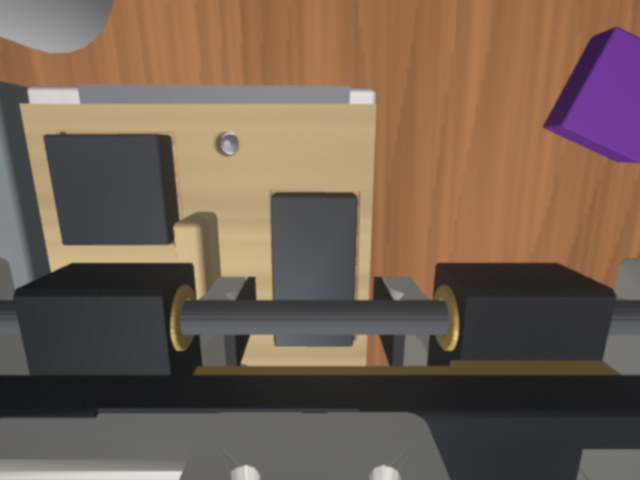

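The fingers straddle the oblong (272–357) evenly, so I'll descend, grip and lift.

Request:
jog_arm(
  motion=[
    [[0, 0, 0.02, 0, 0, 0, 0.054], [0, 0, 0.04, 0, 0, 0, 0.054], [0, 0, 0.044, 0, 0, 0, 0.054], [0, 0, 0.044, 0, 0, 0, 0.054], [0, 0, 0.044, 0, 0, 0, 0.038], [0, 0, 0.044, 0, 0, 0, 0.038], [0, 0, 0.044, 0, 0, 0, 0.038], [0, 0, 0.044, 0, 0, 0, 0.038]],
  ],
  newtons=35,
)

```text
t: 31.35
eef_pos: [0.5982, -0.0471, 0.0681]
ee_rot: [-3.139, 0.0, -1.599]
force: [-2.4, 2.5, 6.4]
width: 0.0455
```

Run:
```python
from h import *
show()
```

```text
t31.35 [ 0.5982 -0.0471  0.0681] [-1.7987e+02  1.0000e-02 -9.1630e+01] w0.0455 [-2.4  2.5  6.4] [ 0.25  0.41 -0.37  0.   -0.79 -0.28]
```

Request:
jog_arm(
  motion=[
    [[0, 0, -0.008, 0, 0, 0, 0.038], [0, 0, -0.018, 0, 0, 0, 0.038], [0, 0, -0.04, 0, 0, 0, 0.038], [0, 0, -0.07, 0, 0, 0, 0.038], [0, 0, -0.09, 0, 0, 0, 0.038], [0, 0, -0.09, 0, 0, 0, 0.038]],
  ],
)

```text
t: 31.95
eef_pos: [0.6, -0.047, 0.1622]
ee_rot: [-3.133, 0.001, -1.599]
force: [0.0, 0.1, -1.4]
width: 0.0458
```

Run:
```python
from h import *
show();im,T=grab('wrist','w24');rel([.50,-.373,.16],-88)
```

```text
t31.95 [ 0.6    -0.047   0.1622] [-1.795e+02  6.000e-02 -9.161e+01] w0.0458 [ 0.   0.1 -1.4] [ 0.25  0.3  -0.28  0.   -0.98 -0.28]
REL [328.7  89.5  -0.8] rot [-0.34  0.05 -3.64]
```

View pics/w24.png

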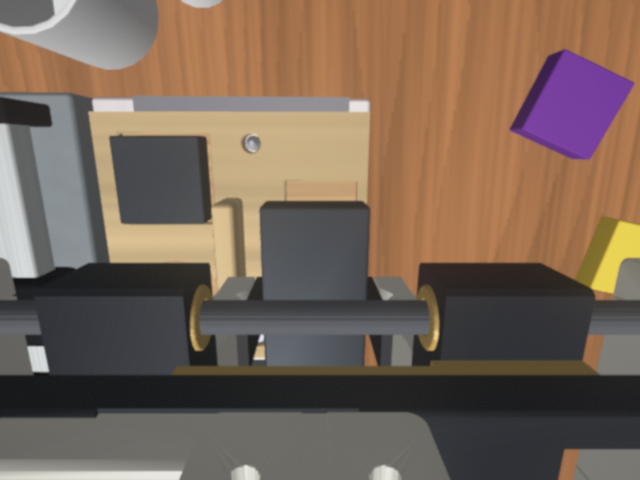

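The oblong is out and the jig stayed in place. Carrying it to the tray.

Request:
jog_arm(
  motion=[
    [[0.03, 0.008, 0, 0, 0, 0, 0.038], [0.07, 0.019, 0, 0, 0, -1, 0.038], [0.115, 0.031, 0, -0.3, 0, -2, 0.038], [0.16, 0.044, 0, -0.3, 0, -3, 0.038], [0.205, 0.056, 0, -0.3, 0, -3.6, 0.038], [0.25, 0.068, 0, -0.3, 0, -3.6, 0.038], [0.29, 0.079, 0, -0.3, 0, -3.6, 0.038], [0.329, 0.09, 0, -0.3, 0, -3.6, 0.038]],
  ],
)

```text
t: 32.8
eef_pos: [0.498, -0.3747, 0.1579]
ee_rot: [3.141, 0.002, -1.537]
force: [0.7, 0.1, -2.1]
width: 0.0453
```

Run:
```python
from h import *
show();im,T=grab('wrist','w25');rel([.50,-.373,.037],-88)
```

```text
t32.80 [ 0.498  -0.3747  0.1579] [ 1.7995e+02  1.1000e-01 -8.8070e+01] w0.0453 [ 0.7  0.1 -2.1] [-0.33  0.35 -0.23 -0.   -1.    0.37]
REL [ -5.9  -4.3 120.7] rot [ 0.12  0.05 -0.19]
```

View pics/w25.png

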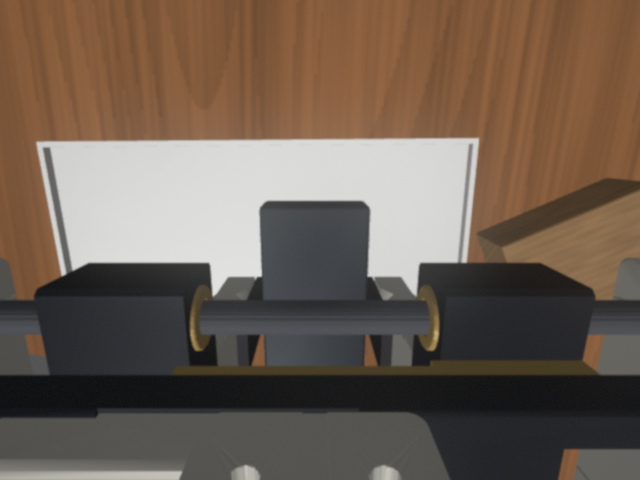

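Run:
```python
from h import *
show();T=np.load('pics/w25.npy')
print(ray('wrist',[(255,350)],0,T)); print('far corners',ray('wrist',[(39,143),(478,139)],.012,T))
rel([.50,-.373,.037],-88)
```

```text
t32.85 [ 0.4962 -0.3791  0.1577] [ 1.7988e+02  5.0000e-02 -8.8190e+01] w0.0455 [ 1.9 -3.8 -0.9] [-0.34  0.35 -0.22 -0.   -1.    0.37]
[[ 0.54743319 -0.26428165  0.        ]]
far corners [[ 0.7050215  -0.43877354  0.012     ]
 [ 0.37857258 -0.45249204  0.012     ]]
REL [ -5.9  -4.3 120.7] rot [ 0.12  0.05 -0.19]
```

The tray's far corners at (39,143) and (478,139) agree with the top view. Lowering into the tray.

Request:
jog_arm(
  motion=[
    [[-0.006, -0.004, 0.03, 0, 0, 0, 0.038], [-0.006, -0.004, 0.06, 0, 0, 0, 0.038], [-0.006, -0.004, 0.09, 0, 0, 0, 0.038], [-0.006, -0.004, 0.108, 0, 0, 0, 0.038], [-0.006, -0.004, 0.114, 0, 0, 0, 0.038], [-0.006, -0.004, 0.118, 0, 0, 0, 0.038], [-0.006, -0.004, 0.1215, 0, 0, 0, 0.038], [-0.006, -0.004, 0.122, 0, 0, 0, 0.038]],
  ],
)

```text
t: 33.65
eef_pos: [0.5002, -0.373, 0.0363]
ee_rot: [3.141, 0.0, -1.539]
force: [1.1, -0.8, -2.2]
width: 0.0454
```

Run:
```python
from h import *
show()
```

```text
t33.65 [ 0.5002 -0.373   0.0363] [ 1.7994e+02  2.0000e-02 -8.8170e+01] w0.0454 [ 1.1 -0.8 -2.2] [-0.33  0.48 -0.34  0.   -0.75  0.36]
```

Request:
jog_arm(
  motion=[
    [[0, 0, 0.001, 0, 0, 0, 0.038], [0, 0, 0.001, 0, 0, 0, 0.038], [0, 0, 0.0, 0, 0, 0, 0.07], [0, 0, 0.0, 0, 0, 0, 0.07], [0, 0, 0.0, 0, 0, 0, 0.07], [0, 0, 0, 0, 0, 0, 0.07], [0, 0, -0.03, 0, 0, 0, 0.07], [0, 0, -0.08, 0, 0, 0, 0.07]],
  ],
)

```text
t: 34.45
eef_pos: [0.498, -0.372, 0.1136]
ee_rot: [3.134, 0.004, -1.539]
force: [0.9, -0.2, -0.5]
width: 0.0696
```

Run:
```python
from h import *
show();rel([.65,-.13,.21],-1.7)
```

```text
t34.45 [ 0.498  -0.372   0.1136] [179.55   0.21 -88.2 ] w0.0696 [ 0.9 -0.2 -0.5] [-0.33  0.39 -0.27 -0.   -0.92  0.36]
REL [-237.5 -158.7  -96.8] rot [  0.21   0.51 -86.5 ]
```

Request:
jog_arm(
  motion=[
    [[-0.01, -0.01, -0.05, 0, 0, -8, 0.08], [-0.04, -0.03, -0.097, 0, 0, -16, 0.08], [-0.08, -0.055, -0.097, 0, 0, -24, 0.08], [-0.12, -0.08, -0.097, 0, 0, -32, 0.08], [-0.16, -0.105, -0.097, 0, 0, -40, 0.08], [-0.2, -0.13, -0.097, 0, 0, -48, 0.08], [-0.23, -0.155, -0.097, 0, 0, -56, 0.08], [-0.2375, -0.159, -0.097, 0, 0, -64, 0.08]],
  ],
)

```text
t: 35.25
eef_pos: [0.6524, -0.1265, 0.2098]
ee_rot: [-3.142, 0.008, -0.413]
force: [-0.2, -1.0, -1.1]
width: 0.0801
```

Run:
```python
from h import *
show();rel([.7051,-.0958,.15],-1.7)
```

```text
t35.25 [ 0.6524 -0.1265  0.2098] [-180.      0.48  -23.68] w0.0801 [-0.2 -1.  -1.1] [ 0.1   0.37 -0.06 -0.   -1.15  1.06]
REL [ 36.4 -49.3  59.5] rot [ -0.1    0.47 -21.98]
```

Request:
jog_arm(
  motion=[
    [[0.015, -0.02, 0.0, 0, 0.4, -8, 0.08], [0.036, -0.049, 0.02, 0, 0.4, -16, 0.08], [0.036, -0.049, 0.05, 0, 0.4, -22, 0.08], [0.036, -0.049, 0.0595, 0, 0.4, -22, 0.08], [0.036, -0.049, 0.0595, 0, 0.4, -22, 0.08], [0.036, -0.049, 0.0595, 0, 0.4, -22, 0.08]],
  ],
)

```text
t: 35.85
eef_pos: [0.7048, -0.0965, 0.1512]
ee_rot: [-3.14, -0.0, -0.032]
force: [0.8, -0.1, 0.2]
width: 0.0801
```

Run:
```python
from h import *
show();im,T=grab('wrist','w26');rel([.7055,-.0958,.10],-1.7)
```

```text
t35.85 [ 0.7048 -0.0965  0.1512] [-179.92   -0.     -1.83] w0.0801 [ 0.8 -0.1  0.2] [ 0.14  0.48 -0.02 -0.   -1.07  1.4 ]
REL [ 0.3 -0.7 51.9] rot [-0.1  -0.07 -0.11]
```

View pics/w26.png

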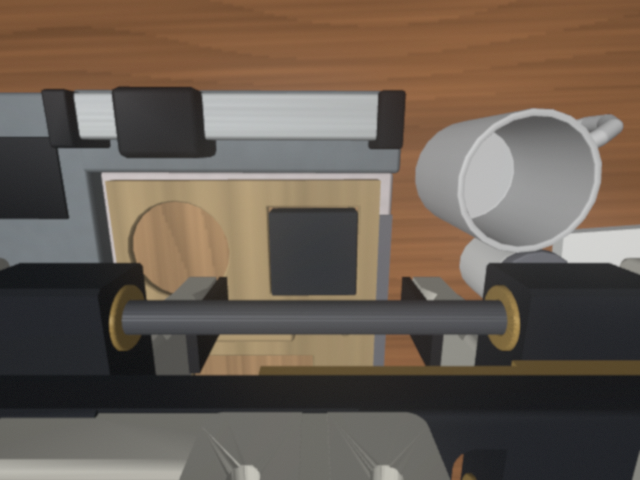

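The square is centred between the fingers at (313,252). I'll descend and grip.

Request:
jog_arm(
  motion=[
    [[0, -0.0007, 0.03, 0, 0, 0, 0.075], [0, -0.0007, 0.06, 0, 0, 0, 0.075], [0, -0.0007, 0.084, 0, 0, 0, 0.075], [0, -0.0007, 0.084, 0, 0, 0, 0.075], [0, -0.0007, 0.084, 0, 0, 0, 0.05], [0, -0.0007, 0.084, 0, 0, 0, 0.05], [0, -0.0007, 0.084, 0, 0, 0, 0.05], [0, -0.0007, 0.084, 0, 0, 0, 0.05]],
  ],
  newtons=35,
)

```text
t: 36.7
eef_pos: [0.7062, -0.0957, 0.07]
ee_rot: [-3.14, -0.004, -0.031]
force: [-1.0, 1.3, 6.6]
width: 0.0575
```

Run:
```python
from h import *
show()
```

```text
t36.70 [ 0.7062 -0.0957  0.07  ] [-179.91   -0.23   -1.8 ] w0.0575 [-1.   1.3  6.6] [ 0.14  0.56 -0.1  -0.   -0.91  1.4 ]
```

Request:
jog_arm(
  motion=[
    [[0, 0, -0.006, 0, 0, 0, 0.05], [0, 0, -0.015, 0, 0, 0, 0.05], [0, 0, -0.035, 0, 0, 0, 0.05], [0, 0, -0.065, 0, 0, 0, 0.05], [0, 0, -0.1, 0, 0, 0, 0.05], [0, 0, -0.12, 0, 0, 0, 0.05], [0, 0, -0.12, 0, 0, 0, 0.05]],
  ],
)

```text
t: 37.4
eef_pos: [0.7076, -0.096, 0.1952]
ee_rot: [-3.14, -0.011, -0.031]
force: [0.2, 0.1, -1.0]
width: 0.0575
```

Run:
```python
from h import *
show();im,T=grab('wrist','w27');rel([.595,-.37,.17],2)
```

```text
t37.40 [ 0.7076 -0.096   0.1952] [-179.89   -0.64   -1.77] w0.0575 [ 0.2  0.1 -1. ] [ 0.14  0.45  0.03  0.   -1.14  1.4 ]
REL [-103.   277.6   21.2] rot [-0.11 -0.46 -3.8 ]
```

View pics/w27.png

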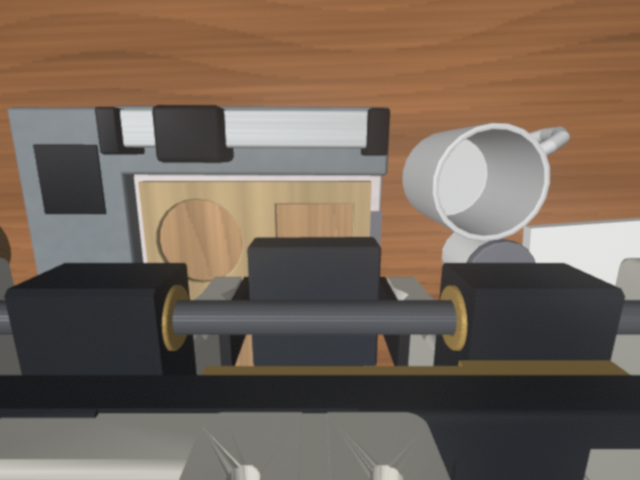

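The square is lifted and the jig is still on its pegs. Carrying it to the tray.

Request:
jog_arm(
  motion=[
    [[-0.012, 0.03, 0, 0, 0, 0, 0.05], [-0.025, 0.07, 0, 0, 0, -1, 0.05], [-0.042, 0.112, 0, 0, -0.4, -2, 0.05], [-0.058, 0.155, 0, 0, -0.4, -3, 0.05], [-0.074, 0.198, 0, 0, -0.4, -3.8, 0.05], [-0.09, 0.238, 0, 0, -0.4, -3.8, 0.05], [-0.1, 0.268, 0.0, 0, -0.4, -3.8, 0.05], [-0.103, 0.278, 0.01, 0, -0.4, -3.8, 0.05]],
  ],
)

```text
t: 38.25
eef_pos: [0.5934, -0.3734, 0.1812]
ee_rot: [-3.14, -0.001, 0.032]
force: [0.4, -0.2, -1.3]
width: 0.0572
```

Request:
jog_arm(
  motion=[
    [[0, 0, 0, 0, 0, 0, 0.05], [0, 0, 0, 0, 0, 0, 0.05]],
  ],
)

```text
t: 38.45
eef_pos: [0.5928, -0.373, 0.18]
ee_rot: [-3.139, 0.001, 0.031]
force: [0.5, 0.6, -1.4]
width: 0.0573
```

Run:
```python
from h import *
show();im,T=grab('wrist','w28');rel([.595,-.37,.038],2); im,_=grab('top','top3'); cv2.imwrite('pics/ct3.png',im[90:400,300:640])
```

```text
t38.45 [ 0.5928 -0.373   0.18  ] [-1.7986e+02  5.0000e-02  1.8000e+00] w0.0573 [ 0.5  0.6 -1.4] [-0.29  0.45 -0.01 -0.   -1.11  1.89]
REL [  1.6  -2.3 142.5] rot [-0.12 -0.01 -0.14]
```

View pics/w28.png

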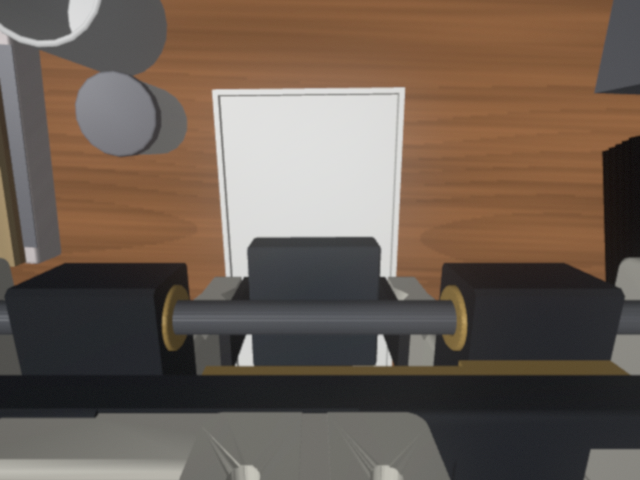

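View pics/ct3.png

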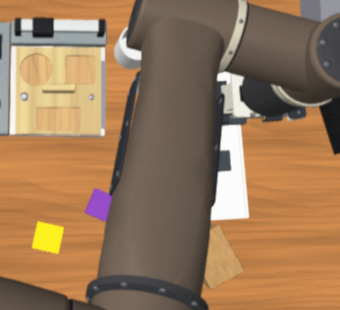

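The square hangs over the tray's far half, with the tub clear at upper left. Lowering it.

Request:
jog_arm(
  motion=[
    [[0.0016, -0.002, 0.03, 0, 0, 0, 0.05], [0.0016, -0.002, 0.065, 0, 0, 0, 0.05], [0.0016, -0.002, 0.1, 0, 0, 0, 0.05], [0.0016, -0.002, 0.12, 0, 0, 0, 0.05], [0.0016, -0.002, 0.13, 0, 0, 0, 0.05], [0.0016, -0.002, 0.137, 0, 0, 0, 0.05], [0.0016, -0.002, 0.1415, 0, 0, 0, 0.05], [0.0016, -0.002, 0.1425, 0, 0, 0, 0.05]],
  ],
)

```text
t: 39.35
eef_pos: [0.5961, -0.37, 0.0391]
ee_rot: [-3.14, -0.002, 0.033]
force: [0.7, -0.1, -0.9]
width: 0.0572
```

Run:
```python
from h import *
show()
```

```text
t39.35 [ 0.5961 -0.37    0.0391] [-1.7992e+02 -1.0000e-01  1.9200e+00] w0.0572 [ 0.7 -0.1 -0.9] [-0.28  0.58 -0.15 -0.   -0.84  1.89]
```

Request:
jog_arm(
  motion=[
    [[0, 0, 0.001, 0, 0, 0, 0.05], [0, 0, 0.002, 0, 0, 0, 0.05], [0, 0, 0.002, 0, 0, 0, 0.05]],
  ],
)

```text
t: 39.65
eef_pos: [0.5967, -0.3702, 0.0381]
ee_rot: [-3.141, -0.003, 0.034]
force: [-0.3, 1.2, 1.6]
width: 0.0581
```

Request:
jog_arm(
  motion=[
    [[0, 0, 0.0005, 0, 0, 0, 0.075], [0, 0, 0, 0, 0, 0, 0.075], [0, 0, 0, 0, 0, 0, 0.075], [0, 0, 0, 0, 0, 0, 0.075], [0, 0, -0.02, 0, 0, 0, 0.075], [0, 0, -0.06, 0, 0, 0, 0.075], [0, 0, -0.11, 0, 0, 0, 0.075], [0, 0, -0.15, 0, 0, 0, 0.075]],
  ],
)

```text
t: 40.45
eef_pos: [0.5964, -0.3706, 0.1908]
ee_rot: [3.141, -0.004, 0.034]
force: [1.7, -0.6, 1.4]
width: 0.0749
```

Run:
```python
from h import *
show();rel([.42,-.10,.28],-20)
```

```text
t40.45 [ 0.5964 -0.3706  0.1908] [179.99  -0.25   1.94] w0.0749 [ 1.7 -0.6  1.4] [-0.28  0.44 -0.   -0.   -1.13  1.89]
REL [-166.8 -276.4  -90. ] rot [-0.04 -0.25 21.94]
```

Request:
jog_arm(
  motion=[
    [[-0.02, -0.03, -0.05, 0, 0, 0, 0.075], [-0.05, -0.08, -0.09, 0, 0, 0, 0.075], [-0.08, -0.12, -0.09, 0, 0, 0, 0.075], [-0.11, -0.17, -0.09, 0, 0, 0, 0.075], [-0.13, -0.21, -0.09, 0, 0, 0, 0.075], [-0.15, -0.25, -0.09, 0, 0, 0, 0.075], [-0.167, -0.276, -0.09, 0, 0, 0, 0.075], [-0.167, -0.276, -0.09, 0, 0, 0, 0.075]],
  ],
)

```text
t: 41.25
eef_pos: [0.4173, -0.0977, 0.2807]
ee_rot: [-3.141, -0.006, 0.037]
force: [1.3, -0.9, 0.4]
width: 0.0753
```

Run:
```python
from h import *
show();im,T=grab('top','top4');im,T=grab('scene','s4');im,T=grab('wrist','w29')
```

```text
t41.25 [ 0.4173 -0.0977  0.2807] [-179.94   -0.37    2.13] w0.0753 [ 1.3 -0.9  0.4] [ 0.23 -0.09 -0.44  0.   -1.21  1.37]
```

View pics/top4.png

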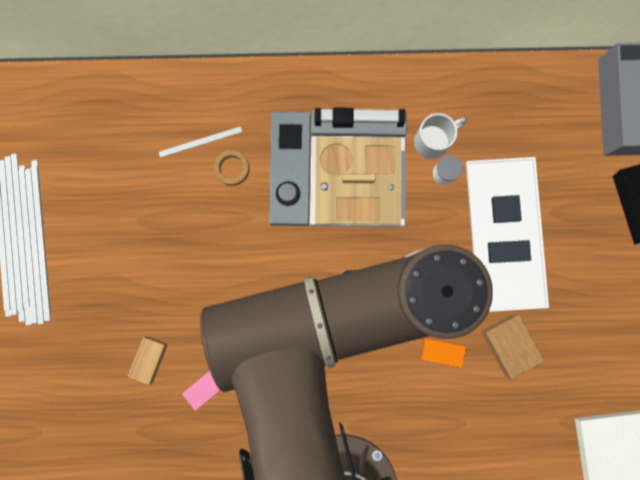

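View pics/s4.png

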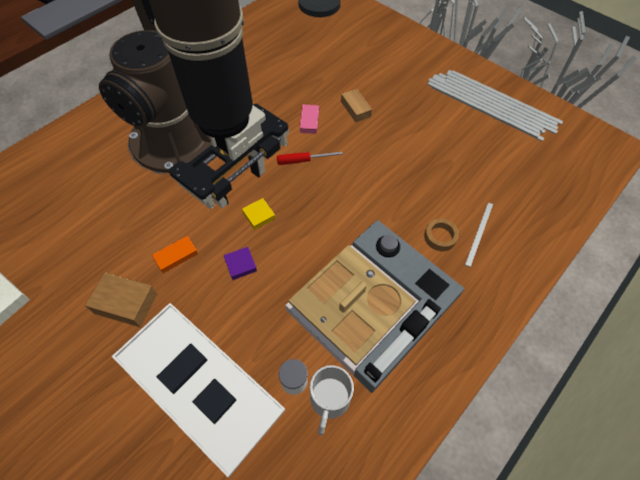

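View pics/w29.png

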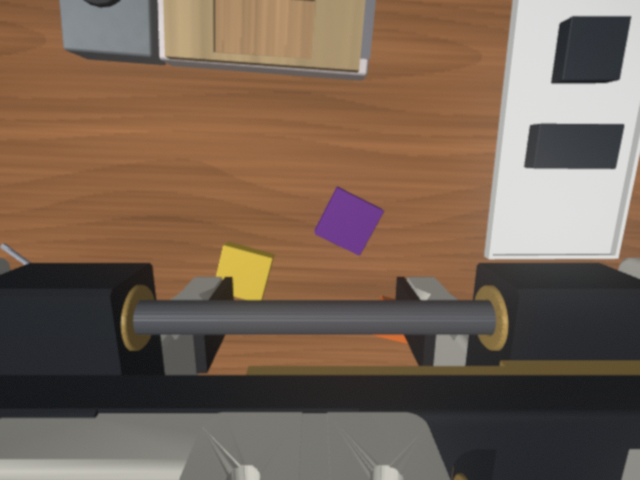

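Both plaques lie flat and apart in the tray, at top (506,209) and (509,251). The jig is on its pegs, the button is up, and the bystanders are where they started. A last numeric check follows before I hand in.

Run:
```python
from h import *
y=np.radians(2.1);c=np.array([.5405,-.3725]);R=np.array([[np.cos(y),-np.sin(y)],[np.sin(y),np.cos(y)]])
im=cv2.imread('pics/top4.png');hsv=cv2.cvtColor(im,cv2.COLOR_BGR2HSV);m=hsv[...,2]<110
for s in[(506,209),(509,251)]:
    ct,st,cc=blob(m,s); r=cv2.minAreaRect((ray('top',ct[:,0],.024)[:,:2]*1000).astype(np.float32)); print(r, 'in tray',R.T@(np.array(r[0])/1000-c))
x=cv2.resize(im[100:240,255:415],None,fx=4,fy=4,interpolation=cv2.INTER_CUBIC);cv2.imwrite('pics/ct4.png',x)
im0=cv2.imread('pics/top1.png'); d=cv2.absdiff(im0,im)[110:228,268:408].max(2); print('diff top1/top4 in jig, pixels>40 outside plaques', [(int(a),int(b)) for a,b in zip(*[v[:1] for v in np.where(d>40)])])
```

```text
((594.0575561523438, -369.0479431152344), (54.82420349121094, 59.246788024902344), 2.9542033672332764) in tray [0.05364808 0.00148719]
((501.55389404296875, -371.5815124511719), (41.639251708984375, 88.7392807006836), 2.028695821762085) in tray [-0.03888629  0.002345  ]
diff top1/top4 in jig, pixels>40 outside plaques [(0, 0)]
```

View pics/ct4.png

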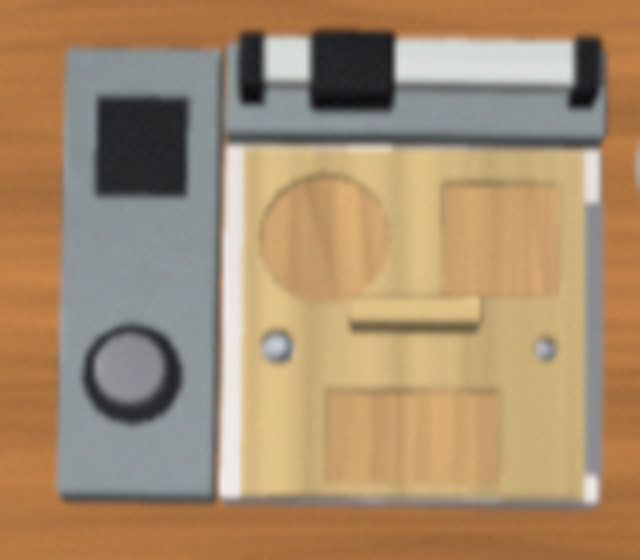

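The jig lies square on the bed with both pegs showing in their holes at crop (277,345) and (545,348), and the button is up. Handing in.

Run:
```python
from h import *
arm.job_done(); show()
```

```text
the job is handed in; nothing more can be done
the job is handed in; nothing more can be done
```

The job is handed in, at about 41 s on the robot's clock; it gives no verdict, so these are my own checks. I seated the jig on both pegs and loaded the square and oblong plaques; no round plaque was on the bench. I held the button at its halfway stop for about 1.6 s at 5–6 N. Then I pressed it to the hard stop, 12 mm down at 13 N, and released it. Both plaques then went into the white tray.

**Last checks:**
- **Plaques:** they lie flat and apart in the tray, at about (+54, +1) mm and (−39, +2) mm from its centre.
- **Jig and button:** the jig is square on the bed with both pegs in their holes, and the button is up.
- **Bystanders and arm:** the bystanders in view are where they started and the arm is clear. In the last top view the arm hid the driver, but the scene view shows it where it lay.

**What disagreed or failed:**
- **Wrist camera:** it disagreed with itself by about 2 mm between hand orientations, so I set each plaque by comparing its edge with the pocket edge in the same picture.
- **Image difference:** a last image comparison meant to show whether the jig had moved since loading told me nothing. The arm was in the earlier picture, so I relied on the view of the pegs.

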